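# Clamp the rubbing brick with the draw latch

## Robot

A 6-joint arm with a two-finger parallel gripper is mounted at the origin on a cart in front of the work surface, level with it; the furniture and walls round the work are solid. World frame = base frame: x ahead of the robot, y to its left, z up, the work surface at z = 0. Lengths are in mm, angles in rad, forces in N, time in s.
With the tool pointing down it reaches from about 375 to 975 mm from the base axis. Payload 3.8 kg.
Tool frame: the origin (TCP) lies at the very end of the fingers, on their centre line; the grasp point (between the pads) lies 19 mm behind it; z points along the fingers, x is the direction in which the jaws open and shut, and the axes are right-handed (so a half turn about z gives the same grasp; the last joint's range is limited). The gripper opens to 85 mm and grips with 20 to 120 N. Pads are 22 mm wide; open, the fingers measure 114 mm over their backs; the gripper's body (76 mm by 85 mm) begins 54 mm behind the grasp point. The pads swing forward as they close: fully open they stand 13 mm farther back than shut.
Start: joints at [1.165, 0.264, 1.604, -0, 1.274, -0.037], TCP at [243.332, 629.609, 192.68] pointing down, gripper open.
Joint ranges: [-2.63, 2.63], [-0.94, 2.18], [0.31, 2.57], [-1.31, 4.45], [0, 2.66], [-2.55, 2.55]. Speed limits (rad/s): [2.57, 2.57, 3.14, 3.14, 3.14, 3.14].

## Interface

Orientations are given as a unit quaternion [x, y, z, w].
In Python, from rig import r gives the robot as it stands. The module is installed in compiled form; this text tells all that it offers.
- The arm moves only by the tool apply_moves, never from a script. Its argument "rows" is a list that holds one entry, the list of rows, each a list of 7 numbers: the shift along the tool's x, y, z in units of 30 mm (1.0 is 30 mm), then the turn, a rotation vector about the tool's x, y, z in units of 5 degrees (1.0 is 5 degrees), then the closure, from 0 (fully open) to 1 (shut). In form: [[[x, y, z, wx, wy, wz, hand], ...]]. A call has exactly 5 rows; each row shifts and turns the commanded pose from where the row before left it, along the tool's axes as they then stand; what a row does not reach is not made up. A row lasts 1/10 s, in which the tool goes at most 50 mm and 8.59 degrees, less where a joint would pass 70% of its speed; a pose out of reach is approached as far as the arm can. A call is refused whole if a number of a shift passes 1 or a number of a turn 1, either way. A call with a gripper value outside its range is refused whole. The fingers move at their own pace and stop on an object; the grip force is fixed at half the most. Time passes only in rows, so rows that do not move let the fingers close, or fill a call up. It gives the time, the measured TCP pose, the force and the opening at its end, in the units of the state.
- r.state(): the state, without advancing time (a new reading comes with each control period).
- r.get_image(name): name is "scene" or "top" or "wrist"; returns a dict with "frame" (400x640x3 uint8, red, green, blue), "fovy" (degrees; the focal length in pixels is half the picture's height over the tangent of half this angle, whatever the lens; pixels are square), "cx", "cy" (the principal point, pixels), "k1" (the pictures are not rectified: a ray, as slopes to the right and down, at radius r is drawn at 1 + k1 r^2 times it, then the intrinsics apply), "xyz" and "rotation" of the camera in the world; the wrist camera has in their place "mount" (4x4, takes a point from camera to tool coordinates, whose origin is the TCP and whose axes are the tool frame's). Camera axes: x right, y down, z forward; pixel columns grow to the right and rows downward; lengths in mm; the calibration is good to about 2 mm. A picture is of the moment at which its call begins: read the wrist's pose just before it. There is no depth.
- r.job_done(): hands the job in, once; it reports no verdict.
The state is a dict: "t": time; "joints": joint angles; "joint_velocities": joint speeds; "tau": joint torques, N m; "tcp_pos": TCP position; "tool_rot": TCP orientation; "contact_force": force on the tool from outside, world axes, zero at the start; "wrist_torque": the same for the moment, N m; "finger_gap": finger opening in mm.
Only numpy, scipy, OpenCV 4.12 (cv2) and the standard library are available. Lean on these libraries where they do the work, as an engineer would, in place of code of your own. Each camera call takes 0.05 s, during which the arm holds its last target. There are 200 camera calls.

## Task

Clamp the red rubbing brick in the bench fixture with its draw latch: swing the wire bail out by its red tab, lower its crossbar behind the two keeper hooks on the sliding jaw and draw it back under their lips, without forcing it down on them. Then push the black lever grip back and down past centre and press it firmly home on its stop screw with about 10 N, never harder than 20 N, and let go. Leave the other things on the bench where they are.

Things in the scene. Friction and masses are not known exactly. Their poses are not given: they have to be found in the camera images.
- fixture: clamping fixture screwed to the bench: plywood plate 270 x 110 x 12 mm (x -165 to +105, y +-55 mm), fixed steel jaw, sliding jaw, draw latch. Origin on the bench. Its x axis points from the lever towards the sliding jaw with the keeper, z up. All latch parts move in its x-z plane, centred on y = 0; nothing but lever and bail stands above 70 mm.
- lever_hinge (a point): hinge axis of the lever, along the fixture's y, at x = -62 mm, 56 mm above the bench. The bail's pivot pin sits on the lever 22 mm from this axis, 12 deg further round than the handle in the closing sense. Stiff pivot (0.12 N m): the lever stays where it is left.
- lever_grip (a point): centre of the black round cross grip (diameter 16 mm, 50 mm long along the fixture's y) at the lever's end, 90 mm from lever_hinge; flat stem 16 mm wide, 8 mm thick. Push it with closed fingers from the keeper side over the top and down towards the fixture's -x. Home, it lies about level behind the hinge, 45 to 67 mm above the bench depending on the stop screw.
- lever (a joint): lever angle, rad: 0 wide open (handle rises 30 deg towards the fixture's +x, over the bail), 1.05 upright, 2.62 level towards -x; grows on closing. Dead centre near 2.4; home is where the stem rests on the stop screw, anywhere from 2.51 to 2.74: not measured, to be felt. The push takes up to about 10 N before dead centre, then drops and the lever snaps onto the screw.
- stop_block: dark steel block 26 x 30 x 20 mm on the base plate, 60 mm behind lever_hinge; origin at its underside, 12 mm above the bench. Carries the upright stop screw with rubber tip (diameter 14 mm) on which the lever stem lands; the tip stands 44 to 58 mm above the bench, set differently each time. More than 38 N on it (over 20 N down on the grip) damages it.
- tab (a point): centre of the grip zone of the upright red tab on the bail: 10 mm thick along the fixture's y, 20 mm long, 44 mm high, its top 11 mm above this point. Pinch it across the fixture's y; it may turn between the fingers about y. Lies 33 mm from the crossbar's centre, square to the bail, on its upper side.
- crossbar (a point): centre of the bail's crossbar, round wire of diameter 8 mm, 64 mm long along the fixture's y, 130 mm from the pivot pin; springs in the side wires (y = +-28 mm) let it stretch (8 N/mm, at most 16 mm).
- bail: wire bow with crossbar and red tab, about 0.1 kg; x axis along the bow away from the pivot pin (its origin, unstretched), z towards the tab. Turns stiffly (0.09 N m) on its pin and stays where it is put; it is carried round with the lever, so it comes off the keeper unless it is drawn back under the lips before the lever moves.
- keeper (a point): the crossbar's seat: its centre when touching the two hooks, half-way up their throat. Hooks at y = +-16.5 mm, each 13 mm wide with 20 mm between them for the tab. Posts end 4 mm to the lever's side of this point; lips reach 2 mm beyond it to the far side, 7 mm (underside) to 12 mm (top) above it; jaw top 7 mm below it, going on 24 mm beyond. Axes as the fixture.
- jaw (a joint): travel in m of the sliding jaw (dark steel block 44 x 86 x 36 mm with the keeper on top) towards the brick; friction 3 N; starts at 0 to 3 mm, touches the brick pressed on the fixed jaw at about 12 mm
- rub_brick: loose red rubbing brick, 48 (fixture's x) x 75 x 30 mm, about 0.24 kg, lying on the base plate between the jaws; origin at its underside
- tape_measure: bystander: tape measure 62 x 68 x 36 mm, origin at its underside
- sanding_block: bystander: sanding block 62 x 100 x 33 mm, origin at its underside
- steel_wedge: bystander: steel wedge 22 x 70 x 16 mm, origin at its underside
- wood_wedge_0: bystander: wooden wedge 26 x 75 x 20 mm, origin at its underside
- dummy_hammer: bystander: round stone-carver's hammer 46 x 203 x 46 mm, origin at its underside
- offcut_3: bystander: stone offcut 55 x 54 x 25 mm, origin at its underside
Things that resemble listed ones, but are neither listed nor needed, are in the scene too. What is shaped like the rub_brick but pink or yellow is not meant.

How it is judged:
By the outcome, as a careful person would: the job done as asked, in the order asked, and still so for the second after the job is handed in, with the robot touching nothing.
It also fails if it takes over 58 s, if anything falls off the work surface, if the arm or the gripper's body presses on something with over 40 N, if the wrist force passes 120 N, or if a joint passes its speed limit or range.

## Working session

There is one attempt and no reset: what is moved stays moved. The work goes in short steps, Python scripts to look and compute and a tool call to move; the robot and the scene stay as the last step left them, time stands still between calls to the robot, and variables do not carry over. Pictures are saved under pics/ and viewed, about 8 in all and at most 12, crops included, and the job is handed in when it is done.

Besides the shell and the picture viewer there is one more tool, called after "Call:" as name(argument=value, ...), one argument or row to a line, values as JSON. apply_moves: Moves the arm, as the interface text tells. Its arguments: {"type":"object","properties":{"rows":{"type":"array","items":{"type":"array","items":{"type":"array","items":{"type":"number"}}}}},"required":["rows"]}

```bash
mkdir -p pics; cat > h.py <<'E'
import numpy as np, cv2
from scipy.spatial.transform import Rotation as R
from rig import r
def cam(name):
    s=r.state(); d=r.get_image(name); f=200/np.tan(np.radians(d['fovy'])/2)
    d['K']=np.array([[f,0,d['cx']],[0,f,d['cy']],[0,0,1.]])
    if 'mount' in d:
        T=np.eye(4);T[:3,:3]=R.from_quat(s['tool_rot']).as_matrix();T[:3,3]=s['tcp_pos']
        M=T@np.array(d['mount']); d['R']=M[:3,:3]; d['c']=M[:3,3]
    else:
        q=np.array(d['rotation'],float); d['R']=q if q.shape==(3,3) else R.from_quat(q).as_matrix(); d['c']=np.array(d['xyz'],float)
    d['dist']=np.array([d['k1'],0,0,0,0.])
    return d
def ray(d,px):
    p=cv2.undistortPoints(np.array([[px]],float),d['K'],d['dist'])[0,0]
    v=d['R']@np.array([p[0],p[1],1]); return v/np.linalg.norm(v)
def onz(d,px,z):
    v=ray(d,px); return d['c']+v*(z-d['c'][2])/v[2]
def proj(d,P):
    P=np.atleast_2d(np.array(P,float)); X=(P-d['c'])@d['R']
    u=X[:,:2]/X[:,2:]; u=u*(1+d['k1']*(u**2).sum(1,keepdims=True))
    return u*d['K'][0,0]+[d['cx'],d['cy']]
def tri(ds,pxs):
    A=np.zeros((3,3));b=np.zeros(3)
    for d,p in zip(ds,pxs):
        v=ray(d,p);Q=np.eye(3)-np.outer(v,v);A+=Q;b+=Q@d['c']
    return np.linalg.solve(A,b)
def save(d,n): cv2.imwrite('pics/'+n,d['frame'][:,:,::-1])
E
python3 - <<'E'
from h import *
import pickle
D={}
for n in('scene','top','wrist'):
    d=cam(n);save(d,n+'0.png');D[n]=d;print(n,d['fovy'],d['cx'],d['cy'],d['k1'],d['c'],d['R'].round(3).tolist())
pickle.dump(D,open('D.pkl','wb'));print(r.state())
E
python3 -c "
import cv2,numpy as np
cv2.imwrite('pics/both.png',np.vstack([cv2.imread('pics/scene0.png')[:, :],]))"
```

```text
scene 48.33880087995979 319.93684579948524 194.47390791914427 -0.07046544705533 [ 130.40730274 -843.93833217 1037.77509701] [[0.875, -0.348, 0.336], [-0.483, -0.614, 0.623], [-0.01, -0.708, -0.706]]
top 51.97606574491467 324.34457310407583 198.93409541063954 -0.07558296638651973 [ 342.8135117    20.22996219 1356.16606788] [[-0.006, -0.985, 0.17], [-1.0, 0.003, -0.021], [0.02, -0.17, -0.985]]
wrist 69.27508681229267 320.03748131830594 202.65263365998447 -0.051413446724711556 [164.60986601 659.43366801 371.96251396] [[0.361, 0.882, 0.304], [0.933, -0.34, -0.119], [-0.002, 0.327, -0.945]]
{'t': 0.15, 'joints': array([ 1.16507840e+00,  2.64608335e-01,  1.60509163e+00,  3.10628130e-05,
        1.27370635e+00, -3.69113329e-02]), 'joint_velocities': array([ 0.00094837, -0.00196781, -0.00365965,  0.0022442 ,  0.00095336,
       -0.00097085]), 'tau': array([ 9.75817675e-04, -5.15907204e+01, -3.67959273e+01,  1.35142241e-04,
        8.10851081e-03,  3.02146327e-05]), 'tcp_pos': array([243.07908712, 629.01125805, 191.61214991]), 'tool_rot': array([ 8.24775703e-01,  5.65459297e-01, -7.74282792e-04,  4.72283538e-04]), 'contact_force': array([-4.11146982e-02,  4.94557058e-01, -4.33921539e-04]), 'wrist_torque': array([0.0225868 , 0.02356196, 0.03861237]), 'finger_gap': 85.7233207476543}
```

View pics/scene0.png

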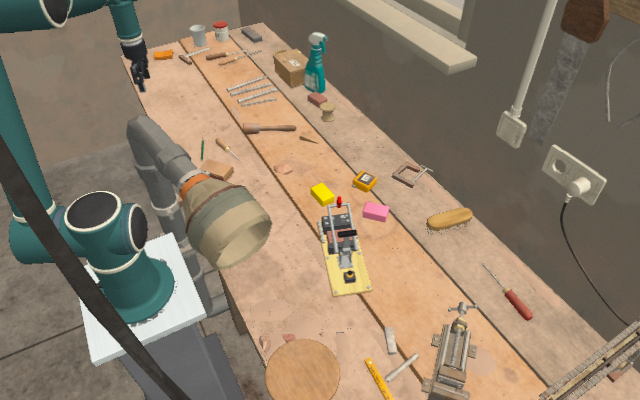

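View pics/top0.png

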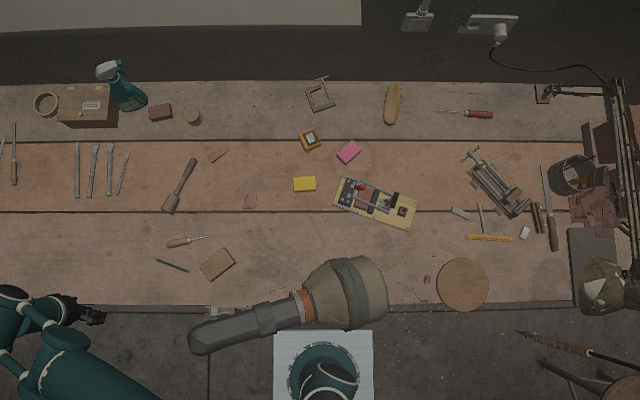

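The scene view shows the fixture at about (345,245), with the sliding jaw and red tab at the top (339,203). The top view shows it at (375,203), with the jaw to the left. A big extraction nozzle hangs nearby at top (345,290) / scene (230,225) and has to be located.

```bash
python3 - <<'E'
from h import *
import pickle
D=pickle.load(open('D.pkl','rb'));s,t=D['scene'],D['top']
print('nozzle',tri([s,t],[(268,240),(372,258)]),tri([s,t],[(190,190),(308,300)]))
for n,d,b in(('scene',s,(300,190,100,110)),('top',t,(320,165,110,75))):
    h=cv2.cvtColor(d['frame'],cv2.COLOR_RGB2HSV);x,y,w,hh=b
    m=cv2.inRange(h,(18,60,110),(30,190,255));k=np.zeros_like(m);k[y:y+hh,x:x+w]=m[y:y+hh,x:x+w]
    c=np.vstack([q for q in cv2.findContours(k,0,2)[0] if cv2.contourArea(q)>25])
    rc=cv2.boxPoints(cv2.minAreaRect(c));hl=cv2.convexHull(c)
    ap=cv2.approxPolyDP(hl,4,True)[:,0];print(n,ap.tolist(),[onz(d,p,12).round().tolist() for p in ap])
a=cv2.resize(s['frame'][190:300,300:400],None,fx=4,fy=4,interpolation=2)
b=cv2.resize(t['frame'][165:240,325:425],None,fx=4,fy=4,interpolation=2);b=cv2.copyMakeBorder(b,0,140,0,0,0)
cv2.imwrite('pics/c.png',np.hstack([a,b])[:,:,::-1])
E
```

```text
nozzle [ 366.06721942 -141.53439241  150.7227647 ] [244.23825301  44.84823035 232.02543395]
scene [[323, 233], [358, 240], [371, 290], [333, 296], [319, 236]] [[547.0, -86.0, 12.0], [624.0, -160.0, 12.0], [562.0, -324.0, 12.0], [464.0, -290.0, 12.0], [531.0, -90.0, 12.0]]
top [[417, 203], [407, 230], [333, 201], [342, 176]] [[560.0, -319.0, 12.0], [470.0, -281.0, 12.0], [568.0, -37.0, 12.0], [653.0, -69.0, 12.0]]
```

View pics/c.png

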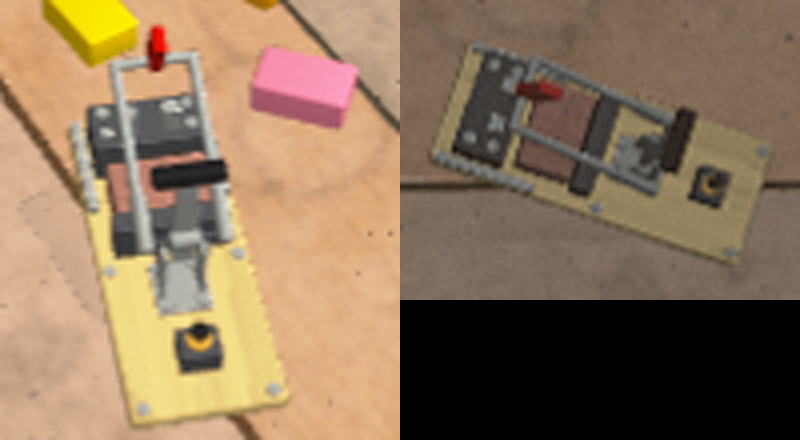

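The crop shows the bail raised over the jaws. In the scene view the tab is at (339,202), and the crossbar runs from about (328,207) to (349,204). In the top view the tab is at (360,187.5) and the grip at (394.5,200). I'll triangulate these.

```bash
cat >> h.py <<'E'
O=np.array([573.6,-148.5,0]);TH=np.radians(68.9)
F=np.array([[np.cos(TH),-np.sin(TH),0],[np.sin(TH),np.cos(TH),0],[0,0,1]])
def fx(P): return ((np.array(P)-O)@F).round(1)
def wd(P): return O+F@np.array(P,float)
E
python3 - <<'E'
from h import *
import pickle
D=pickle.load(open('D.pkl','rb'));s,t=D['scene'],D['top']
def s_(a,b): return (300+a/4,190+b/4)
def t_(a,b): return (325+(a-400)/4,165+b/4)
for n,d,b in(('s',s,(325,195,30,20)),('t',t,(345,180,30,20))):
    x,y,w,hh=b;h=d['frame'][y:y+hh,x:x+w].astype(int);m=(h[:,:,0]>1.8*h[:,:,1]+20)&(h[:,:,0]>90)
    yy,xx=np.nonzero(m);print(n,len(xx),xx.mean()+x,yy.mean()+y,xx.min()+x,xx.max()+x,yy.min()+y,yy.max()+y)
for n,p,q in(('tab',(157,47),(541,91)),('tabtop',(157,30),(560,93)),('barL',(112,66),(532,62)),('barR',(196,57),(515,127)),('grip',(190,172),(679,140)),
   ('gripL',(155,178),(688,113)),('gripR',(226,167),(668,167)),('screw',(199,333),(711,183)),('pinL',(146,245),(655,188)),('pinR',(222,235),(676,120))):
    P=tri([s,t],[s_(*p),t_(*q)]);print(n,P.round(),fx(P))
E
```

```text
s 42 338.8333333333333 201.76190476190476 337 341 196 207
t 14 362.42857142857144 187.35714285714286 360 365 186 189
tab [ 584. -114.  153.] [ 36.5   2.5 152.6]
tabtop [ 577. -124.  182.] [ 24.    5.4 182.3]
barL [ 584. -102.  136.] [ 47.6   7.  135.6]
barR [ 589. -107.  125.] [ 44.3   0.7 124.8]
grip [ 548. -217.  147.] [-73.6  -0.7 147.5]
gripL [ 546. -217.  153.] [-73.9   1.4 153.4]
gripR [ 549. -218.  144.] [-73.6  -2.3 143.7]
screw [ 531. -264.   37.] [-123.4   -1.7   37.2]
pinL [ 521. -210.   80.] [-76.6  27.3  79.8]
pinR [ 573. -228.   79.] [-74.5 -27.8  79. ]
```

```bash
python3 - <<'E'
from h import *
import pickle
D=pickle.load(open('D.pkl','rb'));s,t=D['scene'],D['top']
for n,p,q in(('rim',(232,232),(375,293)),('rimfar',(268,215),(385,265)),('rimnear',(197,250),(388,320)),('collar',(195,190),(306,305)),('tail',(140,125),(195,337))):
    v,w=ray(s,p),ray(t,q);P=tri([s,t],[p,q]);print(n,P.round(),'gap',abs((s['c']-t['c'])@np.cross(v,w)/np.linalg.norm(np.cross(v,w))).round())
print(wd([34,0,157]),wd([75,0,90]))
print('need rot: tool x axis along fixture y; current tool x',R.from_quat(r.state()['tool_rot']).as_matrix().round(3).tolist())
E
```

```text
rim [ 275. -138.  229.] gap 8.0
rimfar [ 356. -163.  267.] gap 4.0
rimnear [ 194. -167.  246.] gap 30.0
collar [244.  48. 226.] gap 11.0
tail [173. 327. 286.] gap 3.0
[ 585.83989148 -116.77957982  157.        ] [600.59976061 -78.52848489  90.        ]
need rot: tool x axis along fixture y; current tool x [[0.361, 0.933, -0.001], [0.933, -0.361, -0.002], [-0.002, -0.0, -1.0]]
```

The nozzle fills about r ≤ 390 mm at z ≈ 160–320, so I'll carry the tool outside and above it. First I turn 90° so the jaws open along the fixture's y, lifting as it turns.

Call:
apply_moves(
  rows=[
    [[0, 0, -0.2, 0, 0, 1, 0], [0, 0, -0.2, 0, 0, 1, 0], [0, 0, -0.2, 0, 0, 1, 0], [0, 0, -0.2, 0, 0, 1, 0], [0, 0, -0.2, 0, 0, 1, 0]],
  ],
)

```text
t: 0.65
tcp_pos: [243.2, 629.3, 222.3]
tool_rot: [0.928, 0.372, -0.0, 0.0]
contact_force: [0.6, 0.4, -1.5]
finger_gap: 84.9
```

Call:
apply_moves(
  rows=[
    [[0, 0, -0.2, 0, 0, 1, 0], [0, 0, -0.2, 0, 0, 1, 0], [0, 0, -0.2, 0, 0, 1, 0], [0, 0, -0.2, 0, 0, 1, 0], [0, 0, -0.2, 0, 0, 1, 0]],
  ],
)

```text
t: 1.15
tcp_pos: [243.2, 629.3, 252.3]
tool_rot: [0.987, 0.162, -0.0, 0.0]
contact_force: [0.9, 0.1, 0.2]
finger_gap: 85.4
```

Call:
apply_moves(
  rows=[
    [[0, 0, -0.2, 0, 0, 1, 0], [0, 0, -0.2, 0, 0, 1, 0], [0, 0, -0.2, 0, 0, 1, 0], [0, 0, -0.2, 0, 0, 1, 0], [0, 0, -0.2, 0, 0, 1, 0]],
  ],
)

```text
t: 1.65
tcp_pos: [243.2, 629.3, 282.3]
tool_rot: [0.998, -0.055, -0.0, 0.0]
contact_force: [-0.6, -0.2, -0.2]
finger_gap: 85.3
```

Call:
apply_moves(
  rows=[
    [[0, 0, -0.2, 0, 0, 1, 0], [0, 0, -0.2, 0, 0, 1, 0], [0, 0, -0.2, 0, 0, 1, 0], [0, 0, 0, 0, 0, 0, 0], [0, 0, 0, 0, 0, 0, 0]],
  ],
)

```text
t: 2.15
tcp_pos: [243.3, 629.5, 300.3]
tool_rot: [0.983, -0.182, -0.0, 0.0]
contact_force: [-0.1, -1.1, 0.4]
finger_gap: 85.3
```

Call:
apply_moves(
  rows=[
    [[0.6, 0.6, 0, 0, 0, 0, 0], [0.97, 0.93, 0, 0, 0, 0, 0], [0.97, 0.93, 0, 0, 0, 0, 0], [0.97, 0.93, 0, 0, 0, 0, 0], [0.97, 0.93, 0, 0, 0, 0, 0]],
  ],
)

```text
t: 2.65
tcp_pos: [322.2, 458.6, 299.9]
tool_rot: [0.983, -0.182, -0.0, 0.0]
contact_force: [0.2, -0.1, -0.2]
finger_gap: 85.1
```

Call:
apply_moves(
  rows=[
    [[0.97, 0.93, 0, 0, 0, 0, 0], [0.97, 0.93, 0, 0, 0, 0, 0], [0.97, 0.93, 0, 0, 0, 0, 0], [0.97, 0.93, 0, 0, 0, 0, 0], [0.97, 0.93, 0, 0, 0, 0, 0]],
  ],
)

```text
t: 3.15
tcp_pos: [407.5, 276.0, 300.1]
tool_rot: [0.983, -0.182, -0.0, 0.0]
contact_force: [0.7, 0.0, -0.1]
finger_gap: 85.4
```

Call:
apply_moves(
  rows=[
    [[0.97, 0.93, 0, 0, 0, 0, 0], [0.97, 0.93, 0, 0, 0, 0, 0], [0.97, 0.93, 0, 0, 0, 0, 0], [0.97, 0.93, 0, 0, 0, 0, 0], [0.97, 0.93, 0, 0, 0, 0, 0]],
  ],
)

```text
t: 3.65
tcp_pos: [492.9, 93.5, 300.2]
tool_rot: [0.983, -0.182, -0.0, 0.0]
contact_force: [0.5, 0.3, 0.2]
finger_gap: 85.8
```

Call:
apply_moves(
  rows=[
    [[1, 0.95, 0, 0, 0, 0, 0], [1, 0.95, 0, 0, 0, 0, 0], [1, 0.9, 0, 0, 0, 0, 0], [1, 0.9, 0, 0, 0, 0, 0], [1, 0.8, 0, 0, 0, 0, 0]],
  ],
)

```text
t: 4.15
tcp_pos: [584.2, -86.7, 300.0]
tool_rot: [0.983, -0.183, -0.0, 0.0]
contact_force: [0.5, 0.1, 0.0]
finger_gap: 85.5
```

```bash
python3 - <<'E'
from h import *
import pickle
d=cam('wrist');s=r.state();print(s['joints'].round(3),s['tcp_pos'],fx(s['tcp_pos']))
pickle.dump(d,open('w1.pkl','wb'))
cv2.imwrite('pics/w1.png',d['frame'][:,:,::-1])
E
```

```text
[-0.194  0.062  1.643 -0.004  1.435  0.176] [586.69739679 -91.75776331 299.30028869] [ 57.7   8.2 299.3]
```

View pics/w1.png

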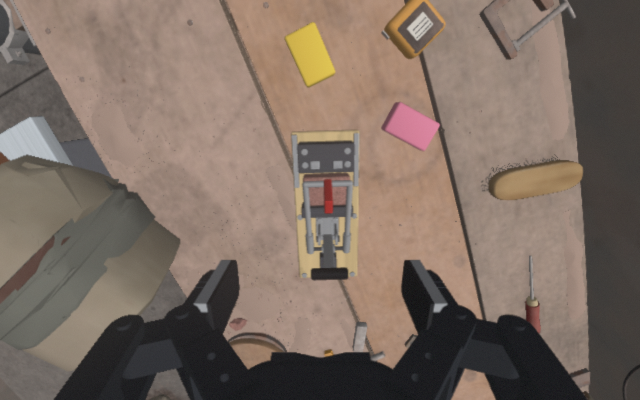

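The wrist view shows the plate from (293,131) to (357,278), the hooks at about (315,164) and (338,163), the red tab at (328,195) and the grip at (330,273). I'll zoom in for sub-pixel marks.

```bash
python3 - <<'E'
import pickle,cv2
d=pickle.load(open('w1.pkl','rb'))
a=cv2.resize(d['frame'][122:222,280:370],None,fx=6,fy=6,interpolation=2)
cv2.imwrite('pics/w1c.png',a[:,:,::-1])
E
```

```text
(no output)
```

View pics/w1c.png

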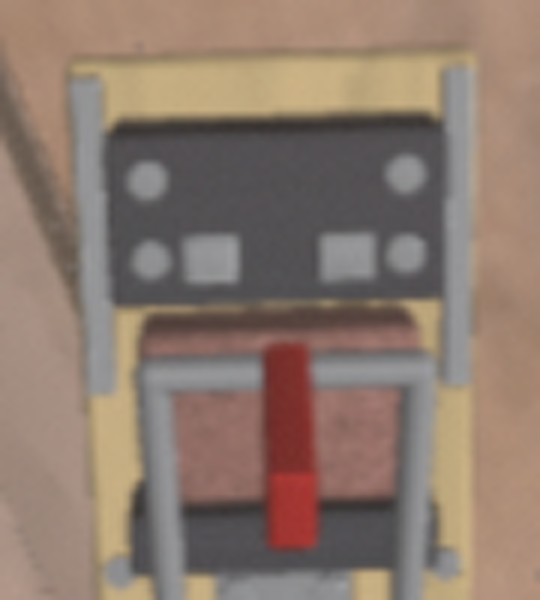

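```bash
python3 - <<'E'
from h import *
import pickle
d=pickle.load(open('w1.pkl','rb'))
g=lambda u,v:(280+(u+.5)/6-.5,122+(v+.5)/6-.5)
print('cam fix',fx(d['c']))
for n,u,v,z in(('plate+y?',72,68,12),('plate-y',474,57,12),('tipL',212,234,67),('tipR',348,231,67),('nearL',212,283,67),('nearR',348,281,67),('jawfarL',115,132,48),('jawfarR',435,124,48),('jawnearL',118,305,48),('jawnearR',440,296,48),
 ('bar',290,370,130),('tabtop',293,510,170),('tabtop',293,510,163)):
    print(n,fx(onz(d,g(u,v),z)))
E
```

```text
cam fix [145.3  12.5 480.5]
plate+y? [100.9  57.4  12. ]
plate-y [103.9 -48.7  12. ]
tipL [67.  19.7 67. ]
tipR [ 67.7 -12.9  67. ]
nearL [55.  19.8 67. ]
nearR [ 55.5 -13.2  67. ]
jawfarL [88.8 43.8 48. ]
jawfarR [ 90.8 -35.   48. ]
jawnearL [45.2 44.  48. ]
jawnearR [ 47.6 -37.8  48. ]
bar [ 50.3   2.5 130. ]
tabtop [ 33.7   2.8 170. ]
tabtop [ 31.1   2.6 163. ]
```

```bash
python3 - <<'E'
import re
s=open('h.py').read();s=s.replace('np.radians(68.9)','np.radians(70.3)');open('h.py','w').write(s)
E
python3 - <<'E'
from h import *
import h,pickle
d=pickle.load(open('w1.pkl','rb'));D=pickle.load(open('D.pkl','rb'));s,t=D['scene'],D['top']
g=lambda u,v:(280+(u+.5)/6-.5,122+(v+.5)/6-.5)
m=(onz(d,g(72,68),12)+onz(d,g(474,57),12))/2
h.O=m-F@np.array([105,0,12.]);print('O',h.O.round(1))
src=open('h.py').read().replace('[573.6,-148.5,0]',str(h.O.round(1).tolist()));open('h.py','w').write(src)
for n,u,v,z in(('plate+y',72,68,12),('plate-y',474,57,12),('tipL',212,234,67),('tipR',348,231,67),('nearL',212,283,67),('bar',290,370,130),('tabtop',293,510,170)):
    print(n,fx(onz(d,g(u,v),z)))
for p in((300,278),(357,278)): print('back',fx(onz(d,p,12)))
print('topcorners',[fx(onz(t,p,12)).tolist() for p in ((417,203),(407,230),(333,201),(342,176))])
print('tabtop',fx(tri([d,s],[g(293,510),(339,196.5)])),'bar',fx(tri([d,s],[g(290,370),(338.6,205.2)])),'grip',fx(tri([d,s],[(329.5,273),(347.5,233)])))
st=r.state();print('tcp',fx(st['tcp_pos']),R.from_quat(st['tool_rot']).as_matrix()[:,0])
E
```

```text
O [ 571.  -150.3    0. ]
plate+y [104.8  53.1  12. ]
plate-y [105.2 -53.1  12. ]
tipL [70.  16.2 67. ]
tipR [ 70.  -16.5  67. ]
nearL [58.  16.5 67. ]
bar [ 52.9  -0.6 130. ]
tabtop [3.63e+01 1.00e-01 1.70e+02]
back [-162.6   52.2   12. ]
back [-165.3  -55.4   12. ]
topcorners [[-162.3, -46.9, 12.0], [-157.5, 50.8, 12.0], [105.3, 40.8, 12.0], [104.7, -49.8, 12.0]]
tabtop [ 38.    0.7 174.5] bar [ 51.7  -1.  125.7] grip [-68.2  -1.1 144.1]
tcp [ 60.4   4.9 299.3] [ 0.93225874 -0.3617848   0.00232169]
```

The frame is consistent: the plate edges come out at ±53, 105 and -164 mm. The keeper seat is at about (68, 0, 55), the bail angle about 23° and the tab point about (39, 158). I tilt the tool 20° to match the tab and approach along it.

Call:
apply_moves(
  rows=[
    [[0.16, 0, 0, 0, 0, -0.3, 0], [0, 0, 0, 1, 0, 0, 0], [0, 0, 0, 1, 0, 0, 0], [0, 0, 0, 1, 0, 0, 0], [0, 0, 0, 1, 0, 0, 0]],
  ],
)

```text
t: 4.7
tcp_pos: [588.5, -85.2, 301.2]
tool_rot: [0.97, -0.166, 0.03, -0.173]
contact_force: [-0.3, 0.0, -0.2]
finger_gap: 85.9
```

Call:
apply_moves(
  rows=[
    [[0, 0.5, 0.55, 0, 0, 0, 0], [0, 0.5, 0.55, 0, 0, 0, 0], [0, 0.5, 0.55, 0, 0, 0, 0], [0, 0.5, 0.55, 0, 0, 0, 0], [0, 0.3, 0.5, 0, 0, 0, 0]],
  ],
)

```text
t: 5.2
tcp_pos: [575.0, -121.4, 197.9]
tool_rot: [0.97, -0.168, 0.028, -0.171]
contact_force: [0.3, 0.5, -0.1]
finger_gap: 85.9
```

```bash
cat >> h.py <<'E'
def st():
    s=r.state();T=F.T@R.from_quat(s['tool_rot']).as_matrix()
    print('t',s['t'],'tcp',fx(s['tcp_pos']),'tz',T[:,2].round(3),'tx',T[:,0].round(3),'Ffix',(F.T@s['contact_force']).round(1),'gap',round(s['finger_gap'],1),'j',s['joints'].round(2))
    return s,T
E
python3 - <<'E'
from h import *
d=cam('wrist');st()
save(d,'w2.png')
Tab=[37.5,0,162];print(proj(d,[wd(Tab),wd([52,0,128]),wd([35,0,169])]))
E
```

```text
t 5.25 tcp [ 28.3   7.6 194.9] tz [ 0.342  0.007 -0.94 ] tx [ 0.002 -1.    -0.007] Ffix [-0.3  1.1 -3. ] gap 85.3 j [-0.48  0.11  1.82  0.36  1.28 -0.25]
[[327.47200701 217.42240782]
 [326.60565171 200.52127256]
 [327.68344687 220.91421887]]
```

View pics/w2.png

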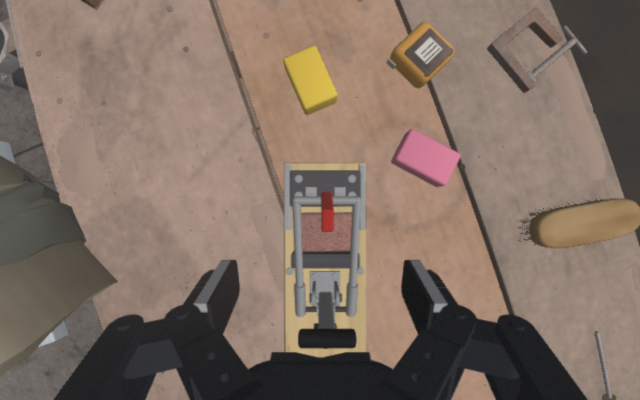

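The prediction fits: the tab top appears at (328,222), and the 7 mm y offset shows. I descend and close.

Call:
apply_moves(
  rows=[
    [[0.25, 0.09, 0.2, 0, 0, 0, 0], [0, 0, 0.4, 0, 0, 0, 0], [0, 0, 0.4, 0, 0, 0, 0], [0, 0, 0.4, 0, 0, 0, 0.2], [0, 0, 0.37, 0, 0, 0, 0.4]],
  ],
)

```text
t: 5.75
tcp_pos: [588.5, -108.7, 149.3]
tool_rot: [0.97, -0.168, 0.03, -0.171]
contact_force: [-0.7, 0.9, 0.8]
finger_gap: 59.0
```

```bash
python3 - <<'E'
from h import *
d=cam('wrist');st()
a=cv2.resize(d['frame'][150:400,200:450],None,fx=2.2,fy=2.2);cv2.imwrite('pics/w3.png',a[:,:,::-1])
E
```

```text
t 5.8 tcp [ 45.5  -1.  147.2] tz [ 0.342  0.004 -0.94 ] tx [ 0.002 -1.    -0.003] Ffix [ 0.7  0.9 -1. ] gap 52.2 j [-0.45  0.16  1.86  0.38  1.19 -0.26]
```

View pics/w3.png

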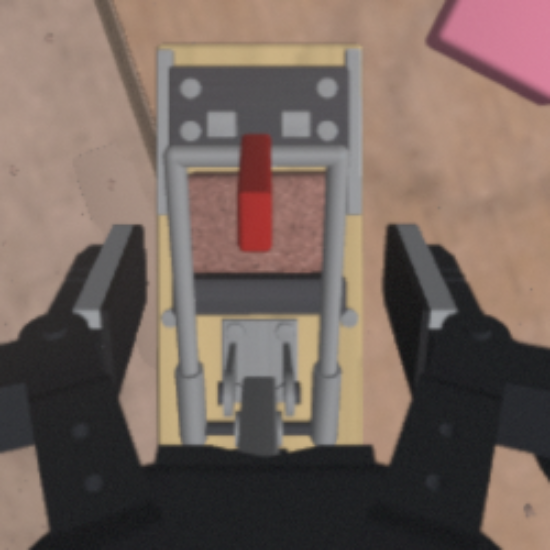

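```bash
python3 - <<'E'
from h import *
d=cam('wrist');s,T=st()
M=R.from_quat(s['tool_rot']).as_matrix();tc=np.array(s['tcp_pos'])
P=[tc+M@np.array([x,0,z]) for x in(0,26,-26) for z in(0,-19)]
q=proj(d,P);print(((q-[200,150])*2.2).round())
b=np.radians(23);bar=np.array([52,0,128.]);u=np.array([-np.sin(b),0,np.cos(b)]);X=np.array([np.cos(b),0,np.sin(b)])
for n,p in(('tab pt',bar+33*u),('top+',bar+44*u+10*X),('top-',bar+44*u-10*X),('bar',bar)): print(n,p.round(),((proj(d,wd(p))-[200,150])*2.2).round())
E
```

```text
t 5.85 tcp [ 45.2  -0.9 147.9] tz [ 0.342  0.004 -0.94 ] tx [ 0.002 -1.    -0.004] Ffix [-0.1 -0.2  0.3] gap 51.2 j [-0.45  0.16  1.86  0.37  1.19 -0.26]
[[264. 182.]
 [264. 211.]
 [348. 182.]
 [356. 210.]
 [180. 182.]
 [172. 211.]]
tab pt [ 39.   0. 158.] [[261. 206.]]
top+ [ 44.   0. 172.] [[260. 194.]]
top- [ 26.   0. 165.] [[260. 256.]]
bar [ 52.   0. 128.] [[261. 157.]]
```

The model matches the picture, with the tab about 2 mm to +y. I trim and close.

Call:
apply_moves(
  rows=[
    [[-0.07, 0, 0.1, 0, 0, 0, 0.7], [0, 0, 0, 0, 0, 0, 1], [0, 0, 0, 0, 0, 0, 1], [0, 0, 0, 0, 0, 0, 1], [0, 0, 0, 0, 0, 0, 1]],
  ],
)

```text
t: 6.35
tcp_pos: [587.0, -108.0, 147.8]
tool_rot: [0.97, -0.168, 0.03, -0.171]
contact_force: [-0.3, 0.3, 0.5]
finger_gap: 0.5
```

Call:
apply_moves(
  rows=[
    [[0, 0, 0, 0, 0, 0, 1], [0, 0, 0, 0, 0, 0, 1], [0, 0, 0, 0, 0, 0, 1], [0, 0, 0, 0, 0, 0, 1], [0, 0, 0, 0, 0, 0, 1]],
  ],
)

```text
t: 6.85
tcp_pos: [586.7, -107.7, 147.3]
tool_rot: [0.97, -0.168, 0.03, -0.171]
contact_force: [0.4, -0.2, -0.3]
finger_gap: -0.4
```

```bash
python3 - <<'E'
from h import *
st()
E
```

```text
t 6.85 tcp [ 45.4  -0.4 147.3] tz [ 0.342  0.001 -0.94 ] tx [ 0.001 -1.    -0.   ] Ffix [-0.  -0.5 -0.3] gap -0.4 j [-0.45  0.16  1.86  0.38  1.19 -0.26]
```

The fingers shut fully, so the grasp missed. I'll look.

```bash
python3 - <<'E'
from h import *
d=cam('wrist');s=cam('scene');
a=cv2.resize(d['frame'][150:300,240:400],None,fx=2.5,fy=2.5)
b=cv2.resize(s['frame'][180:255,300:380],None,fx=5,fy=5)
a=cv2.resize(d['frame'][150:300,240:400],(400,375))
cv2.imwrite('pics/m.png',np.hstack([a,b])[:,:,::-1])
E
```

```text
(no output)
```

View pics/m.png

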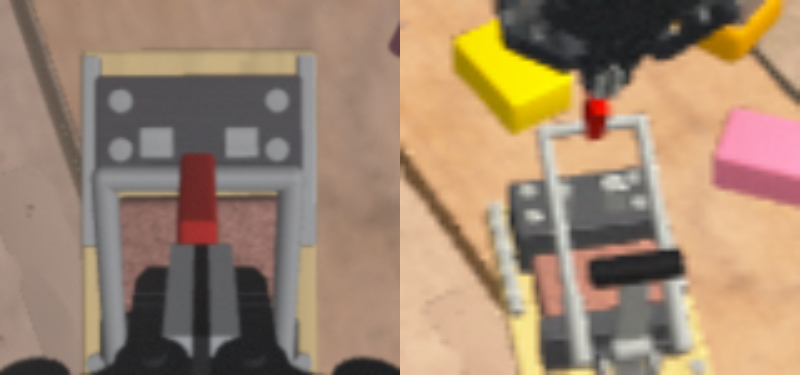

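The wrist view shows the closed tips at (320,247), just behind and above the tab. In the scene view they sit on the tab's top at (341,200). I'll check where the tips really are.

```bash
python3 - <<'E'
from h import *
d=cam('wrist');s=cam('scene');S,T=st()
M=R.from_quat(S['tool_rot']).as_matrix();tc=np.array(S['tcp_pos'])
for y in(-11,0,11):
  for z in (0,-10,-19,-30): print(y,z,proj(d,tc+M@np.array([0,y,z]))[0].round(1),proj(s,tc+M@np.array([0,y,z]))[0].round(1))
print('tri tip',fx(tri([d,s],[(320,247),(341,199.5)])))
print(np.array(d['mount']).round(3).tolist())
f=s['frame'][190:215,325:355].astype(int);m=(f[:,:,0]>1.8*f[:,:,1]+20)&(f[:,:,0]>90);yy,xx=np.nonzero(m);print('red now',len(xx),xx.mean()+325,yy.mean()+190,yy.min()+190,yy.max()+190)
E
```

```text
t 7.05 tcp [ 45.4  -0.5 147.3] tz [ 0.342  0.    -0.94 ] tx [ 0.001 -1.    -0.   ] Ffix [ 0.5  0.  -0.2] gap -0.2 j [-0.45  0.16  1.86  0.38  1.19 -0.26]
-11 0 [320.  217.3] [338.2 197.9]
-11 -10 [320.1 223.2] [338.5 196.4]
-11 -19 [320.1 229. ] [338.8 195. ]
-11 -30 [320.1 236.8] [339.1 193.3]
0 0 [320.  232.3] [338.9 201.5]
0 -10 [320.1 238.7] [339.2 200. ]
0 -19 [320.1 245.1] [339.5 198.6]
0 -30 [320.1 253.8] [339.8 196.9]
11 0 [320.  246.6] [339.6 205. ]
11 -10 [320.  253.7] [339.9 203.6]
11 -19 [320.1 260.6] [340.2 202.2]
11 -30 [320.1 270. ] [340.5 200.6]
tri tip [ 37.1  -2.4 163.1]
[[1.0, -0.0, 0.001, -0.205], [-0.0, 0.946, 0.325, -83.562], [-0.001, -0.325, 0.946, -180.598], [0.0, 0.0, 0.0, 1.0]]
red now 32 338.78125 203.0 200 207
```

The gap shut to zero in a place where the cameras put the tab, and parallax on the fingertips puts them 18–37 mm short of the stated TCP. I open, advance 21 mm (the open fingers straddle the bail), and close part-way to test for the side wires.

Call:
apply_moves(
  rows=[
    [[0, 0, 0, 0, 0, 0, 0], [0, 0, 0, 0, 0, 0, 0], [0, 0, 0, 0, 0, 0, 0], [0, 0, 0, 0, 0, 0, 0], [0, 0, 0, 0, 0, 0, 0]],
  ],
)

```text
t: 7.55
tcp_pos: [586.7, -107.7, 147.3]
tool_rot: [0.97, -0.168, 0.03, -0.171]
contact_force: [-0.6, 0.6, 0.4]
finger_gap: 72.4
```

Call:
apply_moves(
  rows=[
    [[0, 0, 0.3, 0, 0, 0, 0], [0, 0, 0.3, 0, 0, 0, 0], [0, 0, 0.1, 0, 0, 0, 0], [0, 0, 0, 0, 0, 0, 0.35], [0, 0, 0, 0, 0, 0, 0.35]],
  ],
)

```text
t: 8.05
tcp_pos: [589.1, -100.8, 127.3]
tool_rot: [0.97, -0.168, 0.029, -0.171]
contact_force: [0.2, -0.2, 0.5]
finger_gap: 59.0
```

```bash
python3 - <<'E'
from h import *
d=cam('wrist');s=cam('scene');st()
b=cv2.resize(s['frame'][180:255,300:380],None,fx=5,fy=5)
a=cv2.resize(d['frame'][150:300,240:400],(400,375))
cv2.imwrite('pics/m2.png',np.hstack([a,b])[:,:,::-1])
E
```

```text
t 8.15 tcp [ 52.6  -0.7 127.9] tz [ 0.342 -0.    -0.94 ] tx [ 0.001 -1.     0.001] Ffix [-0.3  1.  -0. ] gap 55.2 j [-0.43  0.17  1.88  0.38  1.15 -0.26]
```

View pics/m2.png

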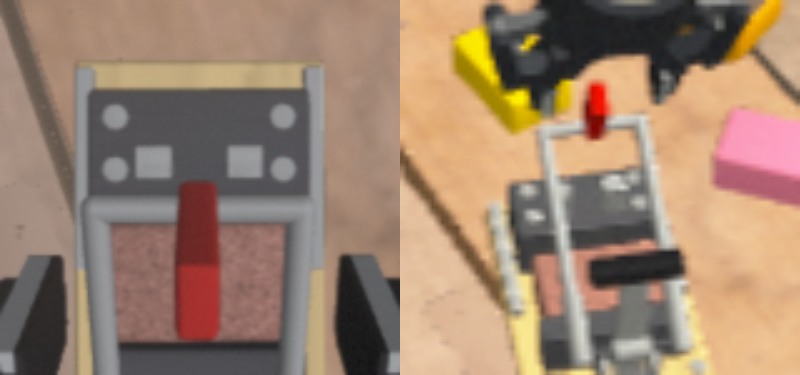

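The scene crop shows the fingertips (y ≈ 104) level with mid-tab (85–125), and they move forward as they close. I close now.

Call:
apply_moves(
  rows=[
    [[0, 0, 0, 0, 0, 0, 0.7], [0, 0, 0, 0, 0, 0, 1], [0, 0, 0, 0, 0, 0, 1], [0, 0, 0, 0, 0, 0, 1], [0, 0, 0, 0, 0, 0, 1]],
  ],
)

```text
t: 8.65
tcp_pos: [588.9, -100.6, 127.7]
tool_rot: [0.97, -0.168, 0.029, -0.171]
contact_force: [-2.1, 0.7, 1.6]
finger_gap: 7.4
```

```bash
python3 - <<'E'
from h import *
d=cam('wrist');st();s=cam('scene')
f=s['frame'][190:215,325:355].astype(int);m=(f[:,:,0]>1.8*f[:,:,1]+20)&(f[:,:,0]>90);yy,xx=np.nonzero(m);print('red',len(xx),yy.min()+190,yy.max()+190)
save(d,'w5.png')
E
```

```text
t 8.7 tcp [ 5.280e+01 -1.000e-01  1.276e+02] tz [ 0.342  0.001 -0.94 ] tx [ 0.001 -1.    -0.001] Ffix [0.  0.5 1.3] gap 7.5 j [-0.43  0.17  1.88  0.38  1.15 -0.26]
red 31 197 207
```

The gap is 7.5 mm, so the tab is held. The bar coincides with the reported TCP at this grasp. I'll plan the bar path from the linkage geometry.

```bash
cat > plan.py <<'E'
from h import *
from scipy.optimize import brentq
def link(x,z):
    f=lambda a:np.hypot(x+62-22*np.cos(a),z-56-22*np.sin(a))-130
    a=brentq(f,np.radians(36),np.radians(150)) ; b=np.arctan2(z-56-22*np.sin(a),x+62-22*np.cos(a))
    return np.degrees(a),np.degrees(b)
def plan(way,off=(0,0),rel=0,n=5):
    """way: bar pts; tool tilt = beta-rel ; tcp=bar+off"""
    s,T=st();p=fx(s['tcp_pos'])[[0,2]];th=np.degrees(np.arctan2(T[0,2],-T[2,2]))
    for w in way:
        a,b=link(*w);tgt=np.array(w)+off;dth=(b-rel)-th;d=tgt-p
        print('to',w,'alpha',round(a,1),'q',round(np.radians(a-42),2),'beta',round(b,1),'dturn/5',round(dth/5,2))
        t=np.radians(th);rows=[]
        for i in range(n):
            ty=np.array([-np.cos(t),-np.sin(t)]);tz=np.array([np.sin(t),-np.cos(t)])
            rows.append([round(d@ty/30/n,3),round(d@tz/30/n,3),round(dth/5/n,2)]);t+=np.radians(dth/n)
        print(rows);p=tgt;th=b-rel
E
python3 - <<'E'
from plan import *
print(link(52,128))
plan([(72,115),(79,92),(79,80),(79,56)],off=(0.6,0),rel=3)
E
```

```text
(np.float64(104.97791675294602), np.float64(22.977207299863707))
t 8.75 tcp [ 52.8  -0.2 127.7] tz [ 0.342  0.001 -0.94 ] tx [ 0.001 -1.    -0.001] Ffix [1.7 2.9 1.9] gap 7.7 j [-0.43  0.17  1.88  0.38  1.15 -0.26]
to (72, 115) alpha 62.6 q 0.36 beta 17.7 dturn/5 -1.07
[[np.float64(-0.095), np.float64(0.125), np.float64(-0.21)], [np.float64(-0.097), np.float64(0.123), np.float64(-0.21)], [np.float64(-0.1), np.float64(0.121), np.float64(-0.21)], [np.float64(-0.102), np.float64(0.119), np.float64(-0.21)], [np.float64(-0.104), np.float64(0.117), np.float64(-0.21)]]
to (79, 92) alpha 56.3 q 0.25 beta 7.8 dturn/5 -1.97
[[np.float64(-0.006), np.float64(0.16), np.float64(-0.39)], [np.float64(-0.012), np.float64(0.16), np.float64(-0.39)], [np.float64(-0.017), np.float64(0.159), np.float64(-0.39)], [np.float64(-0.023), np.float64(0.159), np.float64(-0.39)], [np.float64(-0.028), np.float64(0.158), np.float64(-0.39)]]
to (79, 80) alpha 59.7 q 0.31 beta 2.2 dturn/5 -1.12
[[np.float64(0.007), np.float64(0.08), np.float64(-0.22)], [np.float64(0.005), np.float64(0.08), np.float64(-0.22)], [np.float64(0.004), np.float64(0.08), np.float64(-0.22)], [np.float64(0.002), np.float64(0.08), np.float64(-0.22)], [np.float64(0.0), np.float64(0.08), np.float64(-0.22)]]
to (79, 56) alpha 56.0 q 0.25 beta -8.1 dturn/5 -2.06
[[np.float64(-0.002), np.float64(0.16), np.float64(-0.41)], [np.float64(-0.008), np.float64(0.16), np.float64(-0.41)], [np.float64(-0.014), np.float64(0.159), np.float64(-0.41)], [np.float64(-0.019), np.float64(0.159), np.float64(-0.41)], [np.float64(-0.025), np.float64(0.158), np.float64(-0.41)]]
```

Call:
apply_moves(
  rows=[
    [[0, -0.1, 0.12, -0.2, 0, 0, 1], [0, -0.1, 0.12, -0.2, 0, 0, 1], [0, -0.1, 0.12, -0.2, 0, 0, 1], [0, -0.1, 0.12, -0.2, 0, 0, 1], [0, -0.1, 0.12, -0.25, 0, 0, 1]],
  ],
)

```text
t: 9.25
tcp_pos: [593.4, -86.1, 111.8]
tool_rot: [0.978, -0.169, 0.02, -0.122]
contact_force: [-4.4, -14.0, -7.7]
finger_gap: 7.3
```

Call:
apply_moves(
  rows=[
    [[0, -0.01, 0.16, -0.4, 0, 0, 1], [0, -0.01, 0.16, -0.4, 0, 0, 1], [0, -0.02, 0.16, -0.4, 0, 0, 1], [0, -0.02, 0.16, -0.4, 0, 0, 1], [0, -0.03, 0.16, -0.4, 0, 0, 1]],
  ],
)

```text
t: 9.75
tcp_pos: [596.1, -78.7, 89.9]
tool_rot: [0.985, -0.17, 0.005, -0.037]
contact_force: [-4.7, -11.2, -4.3]
finger_gap: 7.6
```

```bash
python3 - <<'E'
from h import *
d=cam('wrist');st();s=cam('scene')
b=cv2.resize(s['frame'][185:260,300:380],(400,375))
a=cv2.resize(d['frame'][150:300,240:400],(400,375))
cv2.imwrite('pics/m3.png',np.hstack([a,b])[:,:,::-1])
E
```

```text
t 9.8 tcp [76.8  1.  89.1] tz [ 0.073  0.003 -0.997] tx [ 0.003 -1.    -0.003] Ffix [-11.4  -0.7  -3.8] gap 7.6 j [-0.22  0.2   1.88  0.08  1.05  0.08]
```

View pics/m3.png

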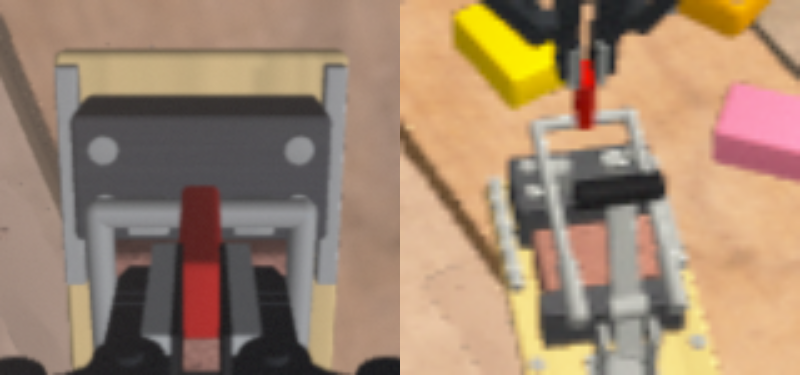

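The tab is held and the bail follows. The bar shows at crop row ~212 (wrist px ≈ (322,235)), with the hooks' near ends at row ~231. I'll check the bar's x by casting a ray.

```bash
python3 - <<'E'
from plan import *
d=cam('wrist');st()
g=lambda u,v:(240+(u+.5)/2.5-.5,150+(v+.5)/2.5-.5)
f=cv2.cvtColor(d['frame'],cv2.COLOR_RGB2GRAY)
for c in (282,285,305,345,350): print(c,f[225:248,c].tolist())
for z in(85,89,93): print(z,fx(onz(d,g(130,212),z)),fx(onz(d,g(270,212),z)))
print('hook near',fx(onz(d,g(150,236),67)),'jaw front',fx(onz(d,g(150,97+18),48)))
plan([(79,80),(79,56)],off=(0.6,0),rel=3)
E
```

```text
t 9.9 tcp [76.9  0.6 89.8] tz [ 0.076  0.002 -0.997] tx [ 0.004 -1.    -0.002] Ffix [-10.2  -0.5  -2.9] gap 7.5 j [-0.22  0.2   1.88  0.09  1.05  0.08]
282 [81, 80, 80, 78, 81, 91, 106, 121, 134, 145, 149, 148, 146, 143, 140, 148, 156, 158, 158, 159, 157, 157, 158]
285 [80, 83, 77, 75, 80, 91, 107, 120, 132, 142, 151, 150, 147, 144, 138, 130, 127, 126, 127, 128, 133, 133, 132]
305 [80, 82, 82, 78, 77, 89, 105, 119, 132, 144, 149, 149, 146, 144, 137, 131, 144, 147, 147, 146, 104, 75, 74]
345 [79, 81, 79, 78, 78, 88, 104, 118, 132, 143, 150, 150, 146, 144, 140, 131, 131, 143, 146, 142, 101, 75, 67]
350 [81, 83, 79, 79, 78, 89, 107, 118, 132, 144, 153, 151, 145, 143, 138, 128, 108, 109, 111, 107, 85, 73, 70]
85 [73.7 20.7 85. ] [ 73.8 -18.6  85. ]
89 [75.2 20.3 89. ] [ 75.4 -18.2  89. ]
93 [76.7 19.9 93. ] [ 76.9 -17.7  93. ]
hook near [58.8 16.6 67. ] jaw front [92.9 17.4 48. ]
t 9.9 tcp [76.9  0.6 89.8] tz [ 0.076  0.002 -0.997] tx [ 0.004 -1.    -0.002] Ffix [-10.2  -0.5  -2.9] gap 7.5 j [-0.22  0.2   1.88  0.09  1.05  0.08]
to (79, 80) alpha 59.7 q 0.31 beta 2.2 dturn/5 -1.03
[[np.float64(-0.013), np.float64(0.067), np.float64(-0.21)], [np.float64(-0.014), np.float64(0.066), np.float64(-0.21)], [np.float64(-0.015), np.float64(0.066), np.float64(-0.21)], [np.float64(-0.017), np.float64(0.066), np.float64(-0.21)], [np.float64(-0.018), np.float64(0.065), np.float64(-0.21)]]
to (79, 56) alpha 56.0 q 0.25 beta -8.1 dturn/5 -2.06
[[np.float64(-0.002), np.float64(0.16), np.float64(-0.41)], [np.float64(-0.008), np.float64(0.16), np.float64(-0.41)], [np.float64(-0.014), np.float64(0.159), np.float64(-0.41)], [np.float64(-0.019), np.float64(0.159), np.float64(-0.41)], [np.float64(-0.025), np.float64(0.158), np.float64(-0.41)]]
```

Call:
apply_moves(
  rows=[
    [[0, -0.04, 0.07, -0.2, 0, 0, 1], [0, -0.04, 0.07, -0.2, 0, 0, 1], [0, -0.04, 0.07, -0.2, 0, 0, 1], [0, -0.04, 0.07, -0.2, 0, 0, 1], [0, -0.04, 0.07, -0.2, 0, 0, 1]],
  ],
)

```text
t: 10.4
tcp_pos: [597.7, -73.2, 79.5]
tool_rot: [0.985, -0.17, -0.003, 0.006]
contact_force: [-4.8, -13.9, -5.6]
finger_gap: 7.8
```

```bash
python3 - <<'E'
from plan import *
d=cam('wrist');st()
f=cv2.cvtColor(d['frame'],cv2.COLOR_RGB2GRAY)
for c in (290,305,345): print(c,f[218:258,c].tolist())
for z in(76,80): print(z,[fx(onz(d,(305,v),z))[0] for v in range(226,246,2)])
print(proj(d,[wd([70.5,16.5,67]),wd([58.5,16.5,67]),wd([78,16.5,80])]).round(1))
plan([(79,56)],off=(1,0),rel=3)
E
```

```text
t 10.45 tcp [82.1  1.1 79.1] tz [-0.014  0.003 -1.   ] tx [ 0.003 -1.    -0.003] Ffix [-13.4  -1.1  -5.7] gap 7.4 j [-0.15  0.23  1.87 -0.02  1.05  0.19]
290 [82, 80, 80, 79, 78, 80, 80, 81, 80, 79, 79, 91, 108, 121, 134, 146, 151, 147, 145, 144, 139, 118, 106, 111, 110, 110, 110, 106, 107, 104, 99, 97, 96, 94, 92, 79, 74, 70, 71, 61]
305 [79, 78, 77, 78, 80, 80, 80, 82, 81, 80, 79, 91, 108, 121, 133, 144, 150, 148, 145, 144, 137, 122, 130, 143, 148, 153, 152, 151, 145, 107, 87, 83, 83, 84, 83, 84, 83, 84, 83, 82]
345 [79, 79, 80, 80, 80, 82, 80, 82, 81, 80, 79, 92, 107, 122, 134, 145, 152, 151, 146, 143, 137, 121, 130, 145, 148, 149, 152, 152, 148, 148, 149, 147, 146, 146, 146, 124, 85, 72, 51, 37]
76 [np.float64(84.9), np.float64(83.4), np.float64(81.9), np.float64(80.4), np.float64(78.8), np.float64(77.3), np.float64(75.7), np.float64(74.1), np.float64(72.6), np.float64(71.0)]
80 [np.float64(86.8), np.float64(85.3), np.float64(83.8), np.float64(82.3), np.float64(80.8), np.float64(79.2), np.float64(77.7), np.float64(76.2), np.float64(74.6), np.float64(73.1)]
[[298.8 238.8]
 [299.2 253.1]
 [297.3 237.6]]
t 10.45 tcp [82.1  1.1 79.1] tz [-0.014  0.003 -1.   ] tx [ 0.003 -1.    -0.003] Ffix [-13.4  -1.1  -5.7] gap 7.4 j [-0.15  0.23  1.87 -0.02  1.05  0.19]
to (79, 56) alpha 56.0 q 0.25 beta -8.1 dturn/5 -2.05
[[np.float64(0.012), np.float64(0.154), np.float64(-0.41)], [np.float64(0.006), np.float64(0.155), np.float64(-0.41)], [np.float64(0.001), np.float64(0.155), np.float64(-0.41)], [np.float64(-0.005), np.float64(0.155), np.float64(-0.41)], [np.float64(-0.01), np.float64(0.154), np.float64(-0.41)]]
```

The bar is at (80, 79), about 5 mm clear of the lip tips at 70.5. I lower it straight down.

Call:
apply_moves(
  rows=[
    [[0, 0.01, 0.14, -0.4, 0, 0, 1], [0, 0.01, 0.14, -0.4, 0, 0, 1], [0, 0, 0.14, -0.4, 0, 0, 1], [0, 0, 0.14, -0.4, 0, 0, 1], [0, 0, 0.14, -0.4, 0, 0, 1]],
  ],
)

```text
t: 10.95
tcp_pos: [598.0, -73.2, 59.6]
tool_rot: [0.981, -0.169, -0.017, 0.091]
contact_force: [-2.3, -7.3, -3.5]
finger_gap: 7.3
```

```bash
python3 - <<'E'
from plan import *
d=cam('wrist');st()
f=cv2.cvtColor(d['frame'],cv2.COLOR_RGB2GRAY)
for c in (285,305,345): print(c,f[218:262,c].tolist())
for z in(52,55,58): print(z,[fx(onz(d,(305,v),z))[0] for v in range(226,250,2)])
print(proj(d,[wd([70.5,16.5,67]),wd([58.5,16.5,67])]).round(1))
E
```

```text
t 11.0 tcp [82.2  1.2 58.5] tz [-0.185  0.003 -0.983] tx [ 0.003 -1.    -0.003] Ffix [-8.7 -1.1 -3.5] gap 7.4 j [-0.05  0.29  1.85 -0.2   1.07  0.4 ]
285 [78, 79, 79, 75, 80, 77, 81, 80, 80, 86, 99, 113, 128, 141, 148, 147, 146, 144, 143, 135, 121, 117, 117, 117, 120, 122, 123, 123, 127, 127, 129, 130, 134, 134, 135, 138, 145, 145, 144, 146, 146, 146, 148, 148]
305 [77, 78, 80, 78, 76, 79, 79, 79, 81, 83, 100, 114, 127, 141, 148, 147, 146, 145, 142, 131, 93, 83, 79, 77, 77, 80, 84, 82, 86, 81, 84, 85, 85, 86, 83, 85, 84, 83, 84, 82, 86, 85, 84, 83]
345 [80, 79, 80, 80, 78, 80, 79, 79, 79, 84, 99, 113, 127, 140, 149, 147, 148, 146, 143, 130, 93, 82, 80, 79, 78, 80, 77, 79, 79, 79, 78, 78, 80, 82, 87, 124, 141, 141, 82, 40, 34, 36, 34, 35]
52 [np.float64(82.1), np.float64(80.4), np.float64(78.7), np.float64(77.0), np.float64(75.2), np.float64(73.4), np.float64(71.7), np.float64(69.9), np.float64(68.0), np.float64(66.2), np.float64(64.4), np.float64(62.5)]
55 [np.float64(84.2), np.float64(82.5), np.float64(80.8), np.float64(79.1), np.float64(77.4), np.float64(75.6), np.float64(73.9), np.float64(72.1), np.float64(70.3), np.float64(68.5), np.float64(66.7), np.float64(64.9)]
58 [np.float64(86.2), np.float64(84.6), np.float64(82.9), np.float64(81.2), np.float64(79.5), np.float64(77.8), np.float64(76.1), np.float64(74.4), np.float64(72.6), np.float64(70.9), np.float64(69.1), np.float64(67.3)]
[[296.7 252.5]
 [297.3 265.9]]
```

Call:
apply_moves(
  rows=[
    [[0, 0, 0.05, -0.1, 0, 0, 1], [0, 0, 0.05, -0.1, 0, 0, 1], [0, 0, 0, 0, 0, 0, 1], [0, 0, 0, 0, 0, 0, 1], [0, 0, 0, 0, 0, 0, 1]],
  ],
)

```text
t: 11.5
tcp_pos: [598.0, -73.1, 56.7]
tool_rot: [0.981, -0.169, -0.018, 0.098]
contact_force: [-0.6, -6.0, -2.8]
finger_gap: 7.1
```

```bash
python3 - <<'E'
from plan import *
d=cam('wrist');st()
f=cv2.cvtColor(d['frame'],cv2.COLOR_RGB2GRAY).astype(int)
print(f[222:242,305].tolist()); 
for z in(52,55,58): print(z,[fx(onz(d,(305,v),z))[0] for v in (230,232,234,236)])
E
```

```text
t 11.55 tcp [81.8  0.6 56.7] tz [-0.199  0.002 -0.98 ] tx [ 0.002 -1.    -0.002] Ffix [-6.9  0.2 -3. ] gap 7.9 j [-0.04  0.29  1.85 -0.22  1.07  0.41]
[79, 79, 78, 77, 78, 80, 95, 109, 122, 137, 146, 146, 146, 146, 144, 134, 96, 78, 79, 78]
52 [np.float64(80.8), np.float64(79.0), np.float64(77.3), np.float64(75.5)]
55 [np.float64(82.9), np.float64(81.2), np.float64(79.5), np.float64(77.8)]
58 [np.float64(85.1), np.float64(83.4), np.float64(81.8), np.float64(80.1)]
```

Call:
apply_moves(
  rows=[
    [[0, 0, 0.05, 0, 0, 0, 1], [0, 0, 0.03, 0, 0, 0, 1], [0, 0, 0, 0, 0, 0, 1], [0, 0, 0, 0, 0, 0, 1], [0, 0, 0, 0, 0, 0, 1]],
  ],
)

```text
t: 12.05
tcp_pos: [598.4, -72.8, 55.0]
tool_rot: [0.981, -0.169, -0.018, 0.097]
contact_force: [-2.7, -4.6, -2.2]
finger_gap: 7.6
```

```bash
python3 - <<'E'
from plan import *
st()
E
```

```text
t 12.05 tcp [82.2  0.3 55. ] tz [-0.197  0.001 -0.98 ] tx [ 0.001 -1.    -0.001] Ffix [-5.3  1.  -2.2] gap 7.6 j [-0.04  0.29  1.85 -0.22  1.07  0.41]
```

Call:
apply_moves(
  rows=[
    [[0, 0, 0.05, 0, 0, 0, 1], [0, 0, 0.03, 0, 0, 0, 1], [0, 0, 0, 0, 0, 0, 1], [0, 0, 0, 0, 0, 0, 1], [0, 0, 0, 0, 0, 0, 1]],
  ],
)

```text
t: 12.55
tcp_pos: [599.0, -72.7, 53.2]
tool_rot: [0.981, -0.17, -0.017, 0.097]
contact_force: [-3.8, -2.2, -0.6]
finger_gap: 7.2
```

```bash
python3 - <<'E'
from plan import *
st()
E
```

```text
t 12.55 tcp [82.5 -0.2 53.2] tz [-0.195  0.    -0.981] tx [ 0.001 -1.    -0.   ] Ffix [-3.3  2.8 -0.6] gap 7.2 j [-0.04  0.3   1.85 -0.21  1.06  0.41]
```

Call:
apply_moves(
  rows=[
    [[0, 0, 0.05, 0, 0, 0, 1], [0, 0, 0.03, 0, 0, 0, 1], [0, 0, 0, 0, 0, 0, 1], [0, 0, 0, 0, 0, 0, 1], [0, 0, 0, 0, 0, 0, 1]],
  ],
)

```text
t: 13.05
tcp_pos: [599.3, -72.7, 51.0]
tool_rot: [0.981, -0.17, -0.017, 0.096]
contact_force: [-1.9, 2.2, 0.4]
finger_gap: 8.0
```

```bash
python3 - <<'E'
from plan import *
d=cam('wrist');st()
f=cv2.cvtColor(d['frame'],cv2.COLOR_RGB2GRAY).astype(int)
print(f[222:245,305].tolist(),f[222:245,345].tolist()); 
for r0 in (229,231,234): print(r0,'L',f[r0,274:296].tolist(),'R',f[r0,350:376].tolist())
for z in(48,52,56): print(z,proj(d,[wd([80,32,z]),wd([80,-32,z])]).round(1).tolist())
E
```

```text
t 13.1 tcp [82.6 -0.6 51. ] tz [-0.194 -0.001 -0.981] tx [ 0.001 -1.     0.   ] Ffix [1.9 3.  1.3] gap 7.7 j [-0.04  0.3   1.85 -0.21  1.06  0.41]
[80, 78, 78, 78, 78, 79, 77, 81, 94, 109, 123, 136, 145, 147, 147, 146, 144, 136, 99, 83, 79, 79, 79] [78, 79, 79, 79, 77, 81, 77, 81, 95, 110, 125, 137, 147, 147, 147, 147, 145, 134, 99, 81, 79, 80, 78]
229 L [104, 91, 83, 83, 82, 81, 82, 83, 82, 81, 82, 82, 81, 80, 81, 80, 80, 82, 82, 83, 83, 80] R [82, 85, 82, 83, 83, 82, 81, 82, 82, 83, 85, 86, 95, 109, 127, 134, 133, 129, 123, 115, 95, 82, 81, 82, 81, 82]
231 L [92, 97, 103, 108, 108, 109, 109, 109, 109, 109, 108, 107, 111, 108, 109, 109, 106, 109, 110, 110, 109, 107] R [109, 110, 110, 110, 110, 110, 110, 110, 110, 110, 113, 118, 122, 125, 129, 138, 145, 147, 149, 148, 141, 114, 85, 81, 80, 80]
234 L [115, 127, 137, 143, 144, 144, 145, 143, 143, 144, 144, 145, 144, 144, 144, 145, 144, 145, 144, 145, 145, 144] R [148, 146, 147, 147, 147, 147, 146, 145, 148, 146, 148, 150, 153, 152, 148, 147, 145, 146, 147, 147, 146, 130, 99, 80, 79, 78]
48 [[273.5, 233.2], [365.2, 233.2]]
52 [[272.7, 236.6], [365.9, 236.6]]
56 [[271.9, 240.2], [366.8, 240.2]]
```

Forces stay small (~5 N change) while the tool has come down 7 mm, so I need a look to see where the bar is.

```bash
python3 - <<'E'
from h import *
d=cam('wrist');s=cam('scene');st()
import pickle;pickle.dump((d,s),open('m4.pkl','wb'))
b=cv2.resize(s['frame'][190:240,310:370],(400,333),interpolation=2)
a=cv2.resize(d['frame'][200:300,260:380],(400,333),interpolation=2)
cv2.imwrite('pics/m4.png',np.hstack([a,b])[:,:,::-1])
E
```

```text
t 13.2 tcp [82.6 -0.5 51. ] tz [-0.194 -0.001 -0.981] tx [ 0.001 -1.     0.   ] Ffix [2.1 3.6 0.5] gap 7.4 j [-0.04  0.3   1.85 -0.21  1.06  0.41]
```

View pics/m4.png

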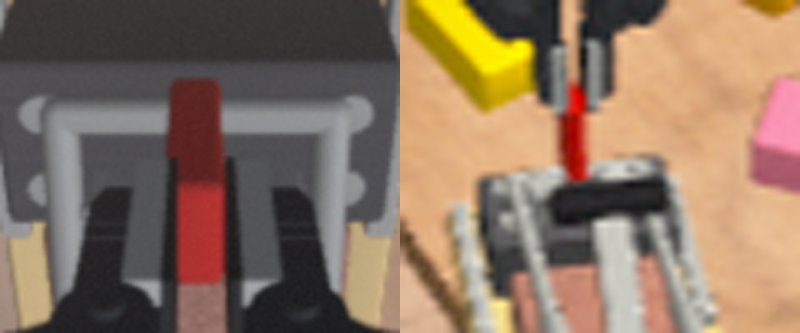

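In the wrist crop the bar (rows 100–132) lies beyond the hooks at the same depth as the far bolts (row 112). It's therefore down on or just over the jaw top, at x ≈ 80, z ≈ 52. I raise ~2 mm, then draw back halfway.

Call:
apply_moves(
  rows=[
    [[0, 0, -0.04, 0, 0, 0, 1], [0, 0, -0.04, 0, 0, 0, 1], [0, 0.07, 0.01, 0, 0, 0, 1], [0, 0.07, 0.01, -0.1, 0, 0, 1], [0, 0.07, 0.01, -0.1, 0, 0, 1]],
  ],
)

```text
t: 13.7
tcp_pos: [599.7, -74.4, 54.3]
tool_rot: [0.98, -0.171, -0.016, 0.101]
contact_force: [1.1, 17.9, 2.7]
finger_gap: 7.5
```

```bash
python3 - <<'E'
from plan import *
d=cam('wrist');st()
f=cv2.cvtColor(d['frame'],cv2.COLOR_RGB2GRAY).astype(int)
print(f[222:260,300].tolist()); 
for z in(52,55): print(z,[fx(onz(d,(305,v),z))[0] for v in range(232,250,2)])
E
```

```text
t 13.75 tcp [81.2 -1.4 54.3] tz [-0.204 -0.003 -0.979] tx [-0.    -1.     0.003] Ffix [14.8  5.3  2.3] gap 7.7 j [-0.04  0.3   1.85 -0.23  1.07  0.42]
[79, 80, 79, 79, 78, 80, 94, 109, 122, 136, 145, 148, 146, 146, 145, 136, 97, 80, 78, 78, 78, 80, 79, 77, 77, 80, 82, 82, 84, 83, 82, 80, 83, 83, 78, 78, 76, 80]
52 [np.float64(80.2), np.float64(78.4), np.float64(76.7), np.float64(74.9), np.float64(73.2), np.float64(71.4), np.float64(69.6), np.float64(67.8), np.float64(65.9)]
55 [np.float64(82.4), np.float64(80.7), np.float64(79.0), np.float64(77.3), np.float64(75.5), np.float64(73.8), np.float64(72.0), np.float64(70.2), np.float64(68.4)]
```

Call:
apply_moves(
  rows=[
    [[0, 0.05, 0.01, 0, 0, 0, 1], [0, 0.05, 0.01, 0, 0, 0, 1], [0, 0.05, 0.01, 0, 0, 0, 1], [0, 0.05, 0.01, 0, 0, 0, 1], [0, 0, 0, 0, 0, 0, 1]],
  ],
)

```text
t: 14.25
tcp_pos: [598.2, -79.0, 54.9]
tool_rot: [0.98, -0.17, -0.015, 0.1]
contact_force: [0.1, 16.7, 2.9]
finger_gap: 7.7
```

```bash
cat > bar.py <<'E'
from plan import *
import sys
d=cam('wrist');s,T=st()
f=cv2.cvtColor(d['frame'],cv2.COLOR_RGB2GRAY).astype(int)
c=f[222:262,300];print(c.tolist())
for z in(52,55): print(z,[float(fx(onz(d,(305,v),z))[0]) for v in range(230,250,2)])
print('lip tip/near rows',proj(d,[wd([70.3,16.5,67]),wd([58.5,16.5,67])])[:,1].round(1),'wrist tq',(F.T@s['wrist_torque']).round(2))
E
python3 bar.py
```

```text
t 14.3 tcp [75.9 -1.5 54.9] tz [-0.203 -0.004 -0.979] tx [ 0.001 -1.     0.004] Ffix [15.3  4.5  2.7] gap 7.7 j [-0.05  0.29  1.85 -0.23  1.06  0.41]
[81, 79, 78, 79, 80, 76, 82, 93, 108, 121, 133, 144, 148, 147, 146, 145, 138, 99, 80, 80, 81, 82, 82, 82, 81, 78, 83, 84, 87, 99, 115, 115, 115, 108, 83, 75, 78, 82, 83, 83]
52 [76.6, 74.9, 73.2, 71.4, 69.7, 67.9, 66.1, 64.3, 62.4, 60.6]
55 [78.8, 77.1, 75.4, 73.7, 72.0, 70.2, 68.5, 66.7, 64.9, 63.1]
lip tip/near rows [251.2 264.6] wrist tq [ 0.84 -2.41 -0.24]
```

The bar is now about 75 with a clear path under the lips, so I draw it on.

Call:
apply_moves(
  rows=[
    [[0, 0.05, 0.01, 0, 0, 0, 1], [0, 0.05, 0.01, 0, 0, 0, 1], [0, 0.05, 0.01, -0.1, 0, 0, 1], [0, 0.05, 0.01, -0.1, 0, 0, 1], [0, 0.05, 0.01, 0, 0, 0, 1]],
  ],
)

```text
t: 14.8
tcp_pos: [595.0, -87.3, 54.6]
tool_rot: [0.979, -0.17, -0.018, 0.11]
contact_force: [1.3, 15.4, 3.0]
finger_gap: 7.8
```

```bash
python3 bar.py
```

```text
t 14.85 tcp [67.1 -1.3 54.6] tz [-0.222 -0.003 -0.975] tx [ 0.001 -1.     0.003] Ffix [13.7  3.7  2.2] gap 7.7 j [-0.05  0.29  1.85 -0.25  1.07  0.42]
[79, 80, 80, 79, 78, 77, 84, 95, 110, 123, 138, 147, 148, 147, 144, 128, 99, 88, 91, 112, 135, 147, 152, 152, 152, 144, 137, 132, 130, 126, 126, 120, 117, 97, 82, 77, 77, 81, 83, 83]
52 [67.9, 66.2, 64.4, 62.7, 60.9, 59.1, 57.2, 55.4, 53.5, 51.7]
55 [70.2, 68.5, 66.8, 65.0, 63.3, 61.5, 59.7, 57.9, 56.1, 54.3]
lip tip/near rows [241.2 255. ] wrist tq [ 0.7  -2.13 -0.26]
```

Call:
apply_moves(
  rows=[
    [[0, 0.04, 0.01, 0, 0, 0, 1], [0, 0.04, 0.01, 0, 0, 0, 1], [0, 0.04, 0.01, 0, 0, 0, 1], [0, 0, 0, 0, 0, 0, 1], [0, 0, 0, 0, 0, 0, 1]],
  ],
)

```text
t: 15.35
tcp_pos: [593.5, -91.4, 54.7]
tool_rot: [0.979, -0.17, -0.018, 0.11]
contact_force: [0.5, 13.4, 3.6]
finger_gap: 7.7
```

```bash
python3 bar.py
```

```text
t 15.4 tcp [62.9 -1.3 54.6] tz [-0.222 -0.003 -0.975] tx [ 0.001 -1.     0.003] Ffix [12.2  4.3  3.3] gap 7.3 j [-0.06  0.29  1.86 -0.25  1.07  0.41]
[80, 79, 80, 79, 79, 80, 84, 98, 111, 124, 139, 147, 149, 146, 144, 109, 92, 87, 94, 126, 143, 149, 150, 152, 153, 144, 136, 133, 129, 126, 125, 118, 114, 100, 82, 77, 76, 83, 84, 84]
52 [63.4, 61.7, 59.9, 58.2, 56.4, 54.6, 52.8, 50.9, 49.1, 47.2]
55 [65.7, 64.0, 62.3, 60.5, 58.8, 57.0, 55.2, 53.4, 51.6, 49.8]
lip tip/near rows [235.7 249.9] wrist tq [ 0.75 -1.99 -0.26]
```

The hooks now move with the bar: the lip row stays at ~240 while a fixed lip would have gone to 236. So the bar is seated under the lips and is drawing the jaw. I relax the pull, open, and back off along the tool.

Call:
apply_moves(
  rows=[
    [[0, -0.08, -0.01, 0, 0, 0, 1], [0, 0, 0, 0, 0, 0, 1], [0, 0, 0, 0, 0, 0, 0.6], [0, 0, 0, 0, 0, 0, 0.3], [0, 0, 0, 0, 0, 0, 0.3]],
  ],
)

```text
t: 15.9
tcp_pos: [592.7, -93.7, 53.9]
tool_rot: [0.979, -0.169, -0.019, 0.114]
contact_force: [0.2, -0.3, -0.3]
finger_gap: 50.6
```

```bash
python3 bar.py
```

```text
t 15.95 tcp [60.6 -1.1 53.8] tz [-0.229 -0.001 -0.973] tx [ 0.001 -1.     0.001] Ffix [-0.5  0.1 -0.2] gap 58.3 j [-0.06  0.3   1.86 -0.25  1.07  0.42]
[80, 80, 79, 80, 91, 106, 119, 132, 144, 149, 149, 149, 145, 112, 95, 92, 96, 128, 143, 149, 152, 155, 155, 153, 153, 151, 150, 152, 152, 150, 148, 132, 130, 124, 121, 127, 127, 125, 121, 117]
52 [61.6, 59.9, 58.1, 56.3, 54.5, 52.7, 50.9, 49.1, 47.2, 45.3]
55 [63.9, 62.2, 60.5, 58.8, 57.0, 55.2, 53.4, 51.6, 49.8, 47.9]
lip tip/near rows [233.6 247.9] wrist tq [ 0.02 -0.11 -0.04]
```

It's released, and the bar stays under the lips. I retreat, tilt the tool and close the fingers for the lever push.

Call:
apply_moves(
  rows=[
    [[0, 0, -0.5, 0, 0, 0, 0.3], [0, 0, -0.5, 0, 0, 0, 0.3], [0, 0, -0.6, 0, 0, 0, 0.3], [0, 0, -0.6, 0, 0, 0, 0.5], [0, 0, -0.5, 0, 0, 0, 1]],
  ],
)

```text
t: 16.45
tcp_pos: [599.6, -75.3, 135.4]
tool_rot: [0.979, -0.169, -0.018, 0.114]
contact_force: [0.0, 0.1, -0.8]
finger_gap: 31.5
```

Call:
apply_moves(
  rows=[
    [[-0.04, 0, 0, -1, 0, 0, 1], [0, 0, 0, -1, 0, 0, 1], [0, 0, 0, -1, 0, 0, 1], [0, 0, 0, -1, 0, 0, 1], [0, 0, 0, -1, 0, 0, 1]],
  ],
)

```text
t: 16.95
tcp_pos: [598.2, -74.6, 134.3]
tool_rot: [0.931, -0.161, -0.055, 0.324]
contact_force: [-0.2, -0.4, -0.8]
finger_gap: 0.0
```

Call:
apply_moves(
  rows=[
    [[0, 0.4, 0, -1, 0, 0, 1], [0, 0.7, 0, 0, 0, 0, 1], [0, 0.7, 0, 0, 0, 0, 1], [0, 0.7, 0, 0, 0, 0, 1], [0, 0, 0, 0, 0, 0, 1]],
  ],
)

```text
t: 17.45
tcp_pos: [579.3, -130.0, 188.1]
tool_rot: [0.916, -0.161, -0.06, 0.362]
contact_force: [-0.3, 0.1, 1.0]
finger_gap: 0.2
```

```bash
python3 - <<'E'
from h import *
d=cam('wrist');s=cam('scene');S,T=st()
M=R.from_quat(S['tool_rot']).as_matrix();tc=np.array(S['tcp_pos'])
g=[-59,0,146]
print('grip wrist/scene',proj(d,wd(g)),proj(s,wd(g)),'tip(-34)',proj(d,tc+M@[0,0,-34]),proj(s,tc+M@[0,0,-34]))
b=cv2.resize(s['frame'][170:270,300:400],(400,400),interpolation=2)
a=d['frame'][:, 120:520]
cv2.imwrite('pics/m5.png',np.hstack([a,b])[:,:,::-1])
# grip in scene: dark blob
E
```

```text
t 17.55 tcp [2.330e+01 1.000e-01 1.851e+02] tz [-0.683 -0.002 -0.73 ] tx [-0.001 -1.     0.004] Ffix [ 0.4 -0.1  0.1] gap 0.5 j [ 0.14  0.35  1.7  -0.65  1.51  0.67]
grip wrist/scene [[318.96477079 224.29391219]] [[346.26257088 229.95341113]] tip(-34) [[318.35447501 252.53817817]] [[339.03556145 184.98393688]]
```

View pics/m5.png

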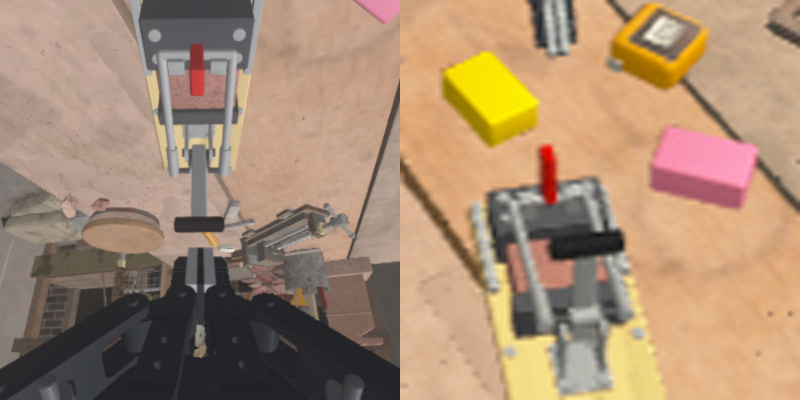

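All checks out: the bail is in the hooks, the grip is at (319,224) as predicted, and the real fingertips are 34 mm short of the reported TCP. I'll plan the arc push with that offset.

```bash
cat > arc.py <<'E'
from h import *
def arc(phis,gap=0,off=34):
    s,T=st();p=fx(s['tcp_pos'])[[0,2]];th=np.arctan2(T[0,2],-T[2,2])
    for f in phis:
        a=np.radians(f);C=np.array([-62,56])+90*np.array([np.cos(a),np.sin(a)])
        t=max(-np.radians(43),-(np.pi-a));tz=np.array([np.sin(t),-np.cos(t)])
        tgt=C+(off-8-gap)*tz;d=tgt-p
        ty0=np.array([-np.cos(th),-np.sin(th)]);tz0=np.array([np.sin(th),-np.cos(th)])
        print(f,tgt.round(1),'y %.2f z %.2f turn %.2f'%(d@ty0/30,d@tz0/30,np.degrees(t-th)/5));p=tgt;th=t
E
python3 -c "
from arc import *
arc([88],gap=12)"
```

```text
t 17.55 tcp [2.330e+01 1.000e-01 1.851e+02] tz [-0.683 -0.002 -0.73 ] tx [-0.001 -1.     0.004] Ffix [ 0.4 -0.1  0.1] gap 0.5 j [ 0.14  0.35  1.7  -0.65  1.51  0.67]
88 [-68.4 135.7] y 1.11 z 3.29 turn 0.02
```

Call:
apply_moves(
  rows=[
    [[0, 0.22, 0.66, 0, 0, 0, 1], [0, 0.22, 0.66, 0, 0, 0, 1], [0, 0.22, 0.66, 0, 0, 0, 1], [0, 0.22, 0.66, 0, 0, 0, 1], [0, 0.22, 0.6, 0, 0, 0, 1]],
  ],
)

```text
t: 18.05
tcp_pos: [547.3, -213.2, 133.9]
tool_rot: [0.916, -0.158, -0.063, 0.363]
contact_force: [0.3, -0.8, -0.8]
finger_gap: -0.2
```

```bash
python3 -c "
from arc import *
arc([88],gap=4)
arc([88,93,98,103,108,113,118,123,128,133,138,143,148,153,158,163,168])"
```

```text
t 18.05 tcp [-67.2   1.1 133.9] tz [-0.685 -0.    -0.729] tx [ 0.001 -1.    -0.001] Ffix [-0.6 -0.5 -0.8] gap -0.2 j [ 0.02  0.34  1.83 -0.71  1.36  0.66]
88 [-73.9 129.9] y 0.07 z 0.25 turn 0.04
t 18.05 tcp [-67.2   1.1 133.9] tz [-0.685 -0.    -0.729] tx [ 0.001 -1.    -0.001] Ffix [-0.6 -0.5 -0.8] gap -0.2 j [ 0.02  0.34  1.83 -0.71  1.36  0.66]
88 [-76.6 126.9] y 0.07 z 0.38 turn 0.04
93 [-84.4 126.9] y 0.19 z 0.18 turn 0.00
98 [-92.3 126.1] y 0.17 z 0.20 turn 0.00
103 [-100.   124.7] y 0.16 z 0.21 turn 0.00
108 [-107.5  122.6] y 0.14 z 0.22 turn 0.00
113 [-114.9  119.8] y 0.12 z 0.23 turn 0.00
118 [-122.   116.5] y 0.10 z 0.24 turn 0.00
123 [-128.7  112.5] y 0.07 z 0.25 turn 0.00
128 [-135.1  107.9] y 0.05 z 0.26 turn 0.00
133 [-141.1  102.8] y 0.03 z 0.26 turn 0.00
138 [-146.3   96.9] y -0.01 z 0.26 turn 0.20
143 [-149.5   89.4] y -0.09 z 0.26 turn 1.00
148 [-152.1   81.6] y -0.09 z 0.26 turn 1.00
153 [-154.    73.7] y -0.09 z 0.26 turn 1.00
158 [-155.2   65.6] y -0.09 z 0.26 turn 1.00
163 [-155.7   57.4] y -0.09 z 0.26 turn 1.00
168 [-155.4   49.3] y -0.09 z 0.26 turn 1.00
```

Call:
apply_moves(
  rows=[
    [[0, 0.07, 0.38, 0, 0, 0, 1], [0, 0.19, 0.18, 0, 0, 0, 1], [0, 0.17, 0.2, 0, 0, 0, 1], [0, 0.16, 0.21, 0, 0, 0, 1], [0, 0.14, 0.22, 0, 0, 0, 1]],
  ],
)

```text
t: 18.55
tcp_pos: [534.3, -250.8, 125.5]
tool_rot: [0.916, -0.159, -0.063, 0.364]
contact_force: [-3.3, 3.1, 6.7]
finger_gap: -0.2
```

```bash
cat > grip.py <<'E'
from h import *
# dark grip bar blob in scene + wrist
s=cam('scene');d=cam('wrist');S,T=st()
for n,c in(('scene',s),('wrist',d)):
    for a in np.arange(88,190,8):
        g=[-62+90*np.cos(np.radians(a)),0,56+90*np.sin(np.radians(a))];p=proj(c,wd(g))[0]
        x,y=int(round(p[0])),int(round(p[1]))
        if 2<x<637 and 2<y<397: print(n,a,p.round(),int(c['frame'][y-1:y+2,x-2:x+3].mean()),end=' | ')
    print()
E
python3 grip.py
```

```text
t 18.65 tcp [-107.5    0.3  125.1] tz [-0.686 -0.001 -0.728] tx [ 0.001 -1.     0.001] Ffix [ 0.3 -0.5  0.5] gap 0.0 j [-0.04  0.32  1.87 -0.75  1.31  0.64]
scene 88 [346. 230.] 136 | scene 96 [347. 234.] 128 | scene 104 [348. 238.] 38 | scene 112 [349. 242.] 101 | scene 120 [350. 247.] 92 | scene 128 [351. 252.] 152 | scene 136 [351. 257.] 159 | scene 144 [352. 262.] 183 | scene 152 [352. 266.] 180 | scene 160 [352. 270.] 163 | scene 168 [352. 274.] 110 | scene 176 [352. 277.] 110 | scene 184 [352. 280.] 64 | 
wrist 88 [322. 235.] 41 | wrist 96 [322. 243.] 45 | wrist 104 [322. 247.] 53 | wrist 112 [322. 247.] 53 | wrist 120 [321. 245.] 46 | wrist 128 [321. 240.] 42 | wrist 136 [321. 234.] 43 | wrist 144 [321. 226.] 134 | wrist 152 [321. 218.] 134 | wrist 160 [321. 208.] 135 | wrist 168 [321. 198.] 135 | wrist 176 [321. 187.] 135 | wrist 184 [321. 175.] 135 |
```

The lever is following: the scene shows the grip at about 104°. I continue.

Call:
apply_moves(
  rows=[
    [[0, 0.12, 0.23, 0, 0, 0, 1], [0, 0.1, 0.24, 0, 0, 0, 1], [0, 0.07, 0.25, 0, 0, 0, 1], [0, 0.05, 0.26, 0, 0, 0, 1], [0, 0.03, 0.26, 0, 0, 0, 1]],
  ],
)

```text
t: 19.15
tcp_pos: [524.9, -283.8, 108.3]
tool_rot: [0.915, -0.159, -0.061, 0.365]
contact_force: [-1.7, 1.4, 13.6]
finger_gap: -0.0
```

```bash
python3 grip.py; python3 -c "
from arc import *
arc([133,138,143,148,153,158,163,168])"
```

```text
t 19.25 tcp [-141.3   -1.5  107. ] tz [-0.687 -0.004 -0.727] tx [ 0.002 -1.     0.004] Ffix [ 0.2 -0.2  4.8] gap 0.0 j [-0.1   0.33  1.9  -0.78  1.25  0.64]
scene 88 [346. 230.] 61 | scene 96 [347. 234.] 66 | scene 104 [348. 238.] 131 | scene 112 [349. 242.] 136 | scene 120 [350. 247.] 150 | scene 128 [351. 252.] 41 | scene 136 [351. 257.] 159 | scene 144 [352. 262.] 185 | scene 152 [352. 266.] 182 | scene 160 [352. 270.] 165 | scene 168 [352. 274.] 112 | scene 176 [352. 277.] 111 | scene 184 [352. 280.] 64 | 
wrist 88 [318. 248.] 58 | wrist 96 [318. 257.] 57 | wrist 104 [318. 261.] 57 | wrist 112 [318. 260.] 57 | wrist 120 [318. 256.] 58 | wrist 128 [318. 249.] 62 | wrist 136 [318. 241.] 42 | wrist 144 [318. 232.] 159 | wrist 152 [318. 221.] 159 | wrist 160 [318. 209.] 160 | wrist 168 [318. 197.] 161 | wrist 176 [318. 184.] 161 | wrist 184 [318. 171.] 162 | 
t 19.25 tcp [-141.3   -1.5  107. ] tz [-0.687 -0.004 -0.727] tx [ 0.002 -1.     0.004] Ffix [ 0.2 -0.2  4.8] gap 0.0 j [-0.1   0.33  1.9  -0.78  1.25  0.64]
133 [-141.1  102.8] y -0.10 z 0.10 turn 0.07
138 [-146.3   96.9] y -0.01 z 0.26 turn 0.20
143 [-149.5   89.4] y -0.09 z 0.26 turn 1.00
148 [-152.1   81.6] y -0.09 z 0.26 turn 1.00
153 [-154.    73.7] y -0.09 z 0.26 turn 1.00
158 [-155.2   65.6] y -0.09 z 0.26 turn 1.00
163 [-155.7   57.4] y -0.09 z 0.26 turn 1.00
168 [-155.4   49.3] y -0.09 z 0.26 turn 1.00
```

Call:
apply_moves(
  rows=[
    [[-0.04, -0.05, 0.12, 0, 0, 0, 1], [0, -0.02, 0.26, 0.2, 0, 0, 1], [0, -0.09, 0.26, 1, 0, 0, 1], [0, -0.09, 0.26, 1, 0, 0, 1], [0, -0.09, 0.26, 1, 0, 0, 1]],
  ],
)

```text
t: 19.75
tcp_pos: [520.7, -294.8, 73.3]
tool_rot: [0.958, -0.165, -0.037, 0.231]
contact_force: [1.4, 6.1, 4.1]
finger_gap: -0.0
```

```bash
python3 grip.py; python3 -c "
from arc import *
arc([153,158,163,168,172])"
```

```text
t 19.85 tcp [-155.2   -1.    73.6] tz [-0.456 -0.006 -0.89 ] tx [-0.    -1.     0.007] Ffix [ 2.6 -1.8  5.1] gap 0.3 j [-0.26  0.26  1.93 -0.55  1.06  0.38]
scene 88 [346. 230.] 51 | scene 96 [347. 234.] 47 | scene 104 [348. 238.] 63 | scene 112 [349. 242.] 53 | scene 120 [350. 247.] 49 | scene 128 [351. 252.] 129 | scene 136 [351. 257.] 130 | scene 144 [352. 262.] 138 | scene 152 [352. 266.] 40 | scene 160 [352. 270.] 163 | scene 168 [352. 274.] 113 | scene 176 [352. 277.] 112 | scene 184 [352. 280.] 66 | 
wrist 88 [319. 224.] 152 | wrist 96 [319. 249.] 45 | wrist 104 [319. 265.] 40 | wrist 112 [319. 273.] 37 | wrist 120 [319. 275.] 36 | wrist 128 [319. 274.] 37 | wrist 136 [319. 268.] 38 | wrist 144 [319. 261.] 41 | wrist 152 [319. 252.] 45 | wrist 160 [318. 241.] 134 | wrist 168 [318. 230.] 152 | wrist 176 [318. 217.] 152 | wrist 184 [318. 205.] 153 | 
t 19.85 tcp [-155.2   -1.    73.6] tz [-0.456 -0.006 -0.89 ] tx [-0.    -1.     0.007] Ffix [ 2.6 -1.8  5.1] gap 0.3 j [-0.26  0.26  1.93 -0.55  1.06  0.38]
153 [-154.    73.7] y -0.03 z -0.02 turn 0.03
158 [-155.2   65.6] y -0.09 z 0.26 turn 1.00
163 [-155.7   57.4] y -0.09 z 0.26 turn 1.00
168 [-155.4   49.3] y -0.09 z 0.26 turn 1.00
172 [-154.7   42.8] y -0.07 z 0.21 turn 0.80
```

Lever at ~152°. I go on to 163°, slowing.

Call:
apply_moves(
  rows=[
    [[0, -0.1, 0.22, 1, 0, 0, 1], [0, -0.09, 0.2, 1, 0, 0, 1], [0, -0.03, 0.1, 0.3, 0, 0, 1], [0, 0, 0, 0, 0, 0, 1], [0, 0, 0, 0, 0, 0, 1]],
  ],
)

```text
t: 20.35
tcp_pos: [518.5, -296.2, 55.2]
tool_rot: [0.976, -0.169, -0.023, 0.137]
contact_force: [1.2, -2.3, 3.7]
finger_gap: -0.3
```

```bash
python3 -c "
from arc import *
arc([163,168,172])"
```

```text
t 20.35 tcp [-155.1    0.3   55.2] tz [-0.274 -0.003 -0.962] tx [ 0.002 -1.     0.002] Ffix [-1.8 -1.9  3.7] gap -0.3 j [-0.38  0.24  1.94 -0.34  0.98  0.15]
163 [-155.7   57.4] y 0.04 z -0.07 turn -0.22
168 [-155.4   49.3] y -0.09 z 0.26 turn 1.00
172 [-154.7   42.8] y -0.07 z 0.21 turn 0.80
```

Call:
apply_moves(
  rows=[
    [[0, -0.02, 0.08, 0.3, 0, 0, 1], [0, -0.02, 0.08, 0.3, 0, 0, 1], [0, -0.02, 0.08, 0.3, 0, 0, 1], [0, 0, 0, 0, 0, 0, 1], [0, 0, 0, 0, 0, 0, 1]],
  ],
)

```text
t: 20.85
tcp_pos: [517.3, -294.9, 46.5]
tool_rot: [0.981, -0.169, -0.017, 0.097]
contact_force: [1.6, -1.1, 3.3]
finger_gap: 0.2
```

```bash
python3 grip.py;python3 -c "
from arc import *
arc([168,172,176,180])"
```

```text
t 20.95 tcp [-154.2    2.    46.5] tz [-0.196  0.001 -0.981] tx [ 0.002 -1.    -0.001] Ffix [-2.2 -1.5  2.1] gap 0.4 j [-0.43  0.24  1.94 -0.24  0.96  0.05]
scene 88 [346. 230.] 38 | scene 96 [347. 234.] 39 | scene 104 [348. 238.] 39 | scene 112 [349. 242.] 43 | scene 120 [350. 247.] 45 | scene 128 [351. 252.] 51 | scene 136 [351. 257.] 45 | scene 144 [352. 262.] 72 | scene 152 [352. 266.] 132 | scene 160 [352. 270.] 132 | scene 168 [352. 274.] 71 | scene 176 [352. 277.] 73 | scene 184 [352. 280.] 68 | 
wrist 88 [330. 151.] 152 | wrist 96 [329. 199.] 150 | wrist 104 [328. 235.] 148 | wrist 112 [327. 259.] 81 | wrist 120 [326. 273.] 78 | wrist 128 [325. 280.] 69 | wrist 136 [325. 281.] 69 | wrist 144 [324. 279.] 60 | wrist 152 [324. 273.] 62 | wrist 160 [324. 265.] 63 | wrist 168 [323. 255.] 57 | wrist 176 [323. 245.] 124 | wrist 184 [323. 233.] 146 | 
t 20.95 tcp [-154.2    2.    46.5] tz [-0.196  0.001 -0.981] tx [ 0.002 -1.    -0.001] Ffix [-2.2 -1.5  2.1] gap 0.4 j [-0.43  0.24  1.94 -0.24  0.96  0.05]
168 [-155.4   49.3] y 0.06 z -0.08 turn -0.14
172 [-154.7   42.8] y -0.07 z 0.21 turn 0.80
176 [-153.6   36.3] y -0.07 z 0.21 turn 0.80
180 [-152.   30.] y -0.07 z 0.21 turn 0.80
```

Call:
apply_moves(
  rows=[
    [[0.03, -0.02, 0.08, 0.3, 0, 0, 1], [0.03, -0.02, 0.08, 0.3, 0, 0, 1], [0, 0, 0, 0, 0, 0, 1], [0, 0, 0, 0, 0, 0, 1], [0, 0, 0, 0, 0, 0, 1]],
  ],
)

```text
t: 21.45
tcp_pos: [518.5, -295.0, 41.2]
tool_rot: [0.983, -0.17, -0.013, 0.071]
contact_force: [-0.5, -0.1, -0.4]
finger_gap: -0.1
```

Call:
apply_moves(
  rows=[
    [[0, -0.02, 0.07, 0.3, 0, 0, 1], [0, 0, 0, 0, 0, 0, 1], [0, 0, 0, 0, 0, 0, 1], [0, 0, 0, 0, 0, 0, 1], [0, 0, 0, 0, 0, 0, 1]],
  ],
)

```text
t: 21.95
tcp_pos: [519.2, -295.1, 39.6]
tool_rot: [0.984, -0.17, -0.01, 0.058]
contact_force: [-0.2, -0.1, -0.6]
finger_gap: 0.1
```

```bash
python3 -c "
from arc import *
arc([172,176,180])"
```

```text
t 21.95 tcp [-1.538e+02 -1.000e-01  3.960e+01] tz [-0.118 -0.    -0.993] tx [ 0.002 -1.    -0.   ] Ffix [-0.2  0.2 -0.6] gap 0.1 j [-0.48  0.25  1.93 -0.14  0.95 -0.06]
172 [-154.7   42.8] y 0.04 z -0.10 turn -0.25
176 [-153.6   36.3] y -0.07 z 0.21 turn 0.80
180 [-152.   30.] y -0.07 z 0.21 turn 0.80
```

Force has dropped to zero, so the lever has snapped over. I feel downward gently for the home stop.

Call:
apply_moves(
  rows=[
    [[0, -0.01, 0.05, 0.3, 0, 0, 1], [0, -0.01, 0.05, 0.3, 0, 0, 1], [0, 0, 0.03, 0.2, 0, 0, 1], [0, 0, 0, 0, 0, 0, 1], [0, 0, 0, 0, 0, 0, 1]],
  ],
)

```text
t: 22.45
tcp_pos: [519.2, -295.4, 35.8]
tool_rot: [0.985, -0.171, -0.004, 0.024]
contact_force: [0.7, 0.1, 0.2]
finger_gap: 0.2
```

```bash
python3 grip.py
```

```text
t 22.55 tcp [-1.538e+02 -1.000e-01  3.570e+01] tz [-0.049 -0.    -0.999] tx [ 0.001 -1.    -0.   ] Ffix [0.1 0.  0.8] gap 0.3 j [-0.53  0.26  1.92 -0.06  0.95 -0.15]
scene 88 [346. 230.] 84 | scene 96 [347. 234.] 152 | scene 104 [348. 238.] 88 | scene 112 [349. 242.] 40 | scene 120 [350. 247.] 37 | scene 128 [351. 252.] 39 | scene 136 [351. 257.] 42 | scene 144 [352. 262.] 41 | scene 152 [352. 266.] 40 | scene 160 [352. 270.] 81 | scene 168 [352. 274.] 96 | scene 176 [352. 277.] 95 | scene 184 [352. 280.] 52 | 
wrist 88 [321.  75.] 149 | wrist 96 [320. 135.] 149 | wrist 104 [320. 184.] 147 | wrist 112 [320. 221.] 145 | wrist 120 [320. 246.] 40 | wrist 128 [320. 262.] 35 | wrist 136 [320. 270.] 32 | wrist 144 [320. 273.] 32 | wrist 152 [320. 271.] 32 | wrist 160 [320. 266.] 33 | wrist 168 [320. 259.] 35 | wrist 176 [320. 250.] 38 | wrist 184 [320. 240.] 142 |
```

Call:
apply_moves(
  rows=[
    [[0, -0.01, 0.05, 0.3, 0, 0, 1], [0, 0, 0.04, 0.3, 0, 0, 1], [0, 0, 0.03, 0, 0, 0, 1], [0, 0, 0, 0, 0, 0, 1], [0, 0, 0, 0, 0, 0, 1]],
  ],
)

```text
t: 23.05
tcp_pos: [519.3, -294.6, 32.0]
tool_rot: [0.985, -0.17, 0.0, -0.002]
contact_force: [0.2, 0.2, 0.7]
finger_gap: 0.1
```

Call:
apply_moves(
  rows=[
    [[0, 0, 0.04, 0, 0, 0, 1], [0, 0, 0.04, 0, 0, 0, 1], [0, 0, 0.03, 0, 0, 0, 1], [0, 0, 0, 0, 0, 0, 1], [0, 0, 0, 0, 0, 0, 1]],
  ],
)

```text
t: 23.55
tcp_pos: [519.4, -294.8, 28.8]
tool_rot: [0.985, -0.17, 0.0, -0.002]
contact_force: [-0.1, -1.3, -0.1]
finger_gap: -0.2
```

Call:
apply_moves(
  rows=[
    [[0, 0, 0.04, 0, 0, 0, 1], [0, 0, 0.04, 0, 0, 0, 1], [0, 0, 0.03, 0, 0, 0, 1], [0, 0, 0, 0, 0, 0, 1], [0, 0, 0, 0, 0, 0, 1]],
  ],
)

```text
t: 24.05
tcp_pos: [519.3, -294.8, 25.4]
tool_rot: [0.985, -0.17, 0.0, -0.002]
contact_force: [-0.2, -0.0, 0.1]
finger_gap: -0.2
```

```bash
cat > g2.py <<'E'
from h import *
s=cam('scene');d=cam('wrist');S,T=st()
for n,c in(('scene',s),('wrist',d)):
  for y in(20,-20):
    o=[]
    for a in np.arange(160,197,3):
        p=proj(c,wd([-62+90*np.cos(np.radians(a)),y,56+90*np.sin(np.radians(a))]))[0];x,v=p.round().astype(int)
        o.append((int(a),int(x),int(v),int(c['frame'][v,x-1:x+2].mean())))
    print(n,y,o)
E
python3 g2.py
```

```text
t 24.15 tcp [-153.5   -0.2   25.5] tz [ 0.004 -0.    -1.   ] tx [ 0.001 -1.     0.   ] Ffix [ 0.5 -0.   0.3] gap -0.1 j [-0.56  0.27  1.92  0.01  0.95 -0.22]
scene 20 [(160, 345, 271, 43), (163, 345, 273, 84), (166, 345, 274, 112), (169, 345, 276, 84), (172, 345, 277, 87), (175, 345, 278, 84), (178, 345, 279, 42), (181, 345, 280, 40), (184, 345, 281, 45), (187, 345, 282, 45), (190, 345, 283, 35), (193, 344, 284, 108), (196, 344, 284, 108)]
scene -20 [(160, 360, 269, 47), (163, 360, 271, 149), (166, 360, 272, 175), (169, 360, 273, 197), (172, 360, 275, 199), (175, 360, 276, 187), (178, 360, 277, 94), (181, 360, 278, 61), (184, 360, 279, 63), (187, 359, 280, 44), (190, 359, 281, 36), (193, 359, 281, 36), (196, 359, 282, 96)]
wrist 20 [(160, 278, 273, 136), (163, 279, 271, 137), (166, 281, 268, 138), (169, 282, 265, 138), (172, 283, 262, 137), (175, 284, 258, 138), (178, 285, 255, 133), (181, 286, 251, 42), (184, 287, 247, 46), (187, 288, 243, 48), (190, 288, 238, 45), (193, 289, 234, 42), (196, 290, 229, 72)]
wrist -20 [(160, 362, 273, 111), (163, 360, 271, 113), (166, 359, 268, 109), (169, 358, 265, 129), (172, 357, 262, 133), (175, 356, 258, 134), (178, 355, 255, 127), (181, 354, 251, 38), (184, 353, 247, 41), (187, 352, 243, 43), (190, 351, 238, 40), (193, 351, 234, 38), (196, 350, 229, 58)]
```

Call:
apply_moves(
  rows=[
    [[0, 0, 0.04, 0, 0, 0, 1], [0, 0, 0.03, 0, 0, 0, 1], [0, 0, 0, 0, 0, 0, 1], [0, 0, 0, 0, 0, 0, 1], [0, 0, 0, 0, 0, 0, 1]],
  ],
)

```text
t: 24.65
tcp_pos: [519.4, -294.8, 23.4]
tool_rot: [0.985, -0.17, 0.0, -0.002]
contact_force: [1.1, 0.2, -0.4]
finger_gap: 0.0
```

The pictures put the grip at ~187°, past level, with its top at about z 53 and the tip now at about 57. I continue down in small steps.

Call:
apply_moves(
  rows=[
    [[0, 0, 0.04, 0, 0, 0, 1], [0, 0, 0.03, 0, 0, 0, 1], [0, 0, 0.03, 0, 0, 0, 1], [0, 0, 0, 0, 0, 0, 1], [0, 0, 0, 0, 0, 0, 1]],
  ],
)

```text
t: 25.15
tcp_pos: [519.3, -294.8, 20.3]
tool_rot: [0.985, -0.17, 0.0, -0.002]
contact_force: [0.3, 0.5, 0.6]
finger_gap: 0.1
```

Call:
apply_moves(
  rows=[
    [[0, 0, 0.03, 0, 0, 0, 1], [0, 0, 0.03, 0, 0, 0, 1], [0, 0, 0, 0, 0, 0, 1], [0, 0, 0, 0, 0, 0, 1], [0, 0, 0, 0, 0, 0, 1]],
  ],
)

```text
t: 25.65
tcp_pos: [519.4, -294.8, 18.6]
tool_rot: [0.985, -0.17, 0.0, -0.002]
contact_force: [-0.3, -1.0, -0.6]
finger_gap: 0.1
```

Call:
apply_moves(
  rows=[
    [[0, 0, 0.03, 0, 0, 0, 1], [0, 0, 0.03, 0, 0, 0, 1], [0, 0, 0, 0, 0, 0, 1], [0, 0, 0, 0, 0, 0, 1], [0, 0, 0, 0, 0, 0, 1]],
  ],
)

```text
t: 26.15
tcp_pos: [519.3, -294.8, 16.8]
tool_rot: [0.985, -0.17, 0.0, -0.002]
contact_force: [0.5, 0.7, -0.1]
finger_gap: 0.1
```

Call:
apply_moves(
  rows=[
    [[0, 0, 0.04, 0, 0, 0, 1], [0, 0, 0.03, 0, 0, 0, 1], [0, 0, 0, 0, 0, 0, 1], [0, 0, 0, 0, 0, 0, 1], [0, 0, 0, 0, 0, 0, 1]],
  ],
)

```text
t: 26.65
tcp_pos: [519.6, -294.9, 16.2]
tool_rot: [0.985, -0.17, 0.0, -0.002]
contact_force: [-3.3, 2.9, 9.2]
finger_gap: -0.5
```

Contact: 9.2 N on the stop. I nudge slightly and hold.

Call:
apply_moves(
  rows=[
    [[0, 0, 0.01, 0, 0, 0, 1], [0, 0, 0, 0, 0, 0, 1], [0, 0, 0, 0, 0, 0, 1], [0, 0, 0, 0, 0, 0, 1], [0, 0, 0, 0, 0, 0, 1]],
  ],
)

```text
t: 27.15
tcp_pos: [519.6, -294.9, 16.1]
tool_rot: [0.985, -0.17, 0.0, -0.002]
contact_force: [-3.2, 1.5, 10.3]
finger_gap: -0.1
```

```bash
python3 g2.py
```

```text
t 27.25 tcp [-153.5   -0.4   16.1] tz [ 0.004 -0.    -1.   ] tx [ 0.001 -1.     0.   ] Ffix [1.6 3.6 9.8] gap -0.2 j [-0.56  0.29  1.93  0.01  0.93 -0.22]
scene 20 [(160, 345, 271, 60), (163, 345, 273, 43), (166, 345, 274, 49), (169, 345, 276, 82), (172, 345, 277, 87), (175, 345, 278, 86), (178, 345, 279, 46), (181, 345, 280, 39), (184, 345, 281, 43), (187, 345, 282, 45), (190, 345, 283, 36), (193, 344, 284, 109), (196, 344, 284, 109)]
scene -20 [(160, 360, 269, 41), (163, 360, 271, 48), (166, 360, 272, 98), (169, 360, 273, 157), (172, 360, 275, 198), (175, 360, 276, 189), (178, 360, 277, 116), (181, 360, 278, 71), (184, 360, 279, 67), (187, 359, 280, 44), (190, 359, 281, 37), (193, 359, 281, 37), (196, 359, 282, 84)]
wrist 20 [(160, 275, 285, 138), (163, 276, 282, 135), (166, 278, 278, 137), (169, 279, 275, 138), (172, 280, 271, 138), (175, 282, 267, 137), (178, 283, 263, 133), (181, 284, 259, 40), (184, 285, 254, 44), (187, 285, 250, 48), (190, 286, 245, 45), (193, 287, 240, 42), (196, 288, 235, 85)]
wrist -20 [(160, 364, 285, 109), (163, 363, 282, 113), (166, 361, 278, 109), (169, 360, 275, 110), (172, 359, 271, 110), (175, 357, 267, 121), (178, 356, 263, 130), (181, 355, 259, 36), (184, 354, 254, 41), (187, 354, 250, 42), (190, 353, 245, 39), (193, 352, 240, 37), (196, 351, 235, 69)]
```

10 N held with the lever unmoved on its stop. I lift straight off.

Call:
apply_moves(
  rows=[
    [[0, 0, -0.1, 0, 0, 0, 1], [0, 0, -0.4, 0, 0, 0, 1], [0, 0, -0.8, 0, 0, 0, 1], [0, 0, -1, 0, 0, 0, 1], [0, 0, -1, 0, 0, 0, 1]],
  ],
)

```text
t: 27.75
tcp_pos: [518.9, -295.0, 114.5]
tool_rot: [0.985, -0.171, 0.0, -0.002]
contact_force: [0.4, 0.1, -0.3]
finger_gap: 0.3
```

Call:
apply_moves(
  rows=[
    [[0, 0, -1, 0, 0, 0, 1], [0, -0.6, -1, 0, 0, 0, 1], [0, -0.6, -0.6, 0, 0, 0, 1], [0, -0.3, 0, 0, 0, 0, 1], [0, 0, 0, 0, 0, 0, 1]],
  ],
)

```text
t: 28.25
tcp_pos: [534.6, -252.3, 191.8]
tool_rot: [0.985, -0.17, 0.001, -0.002]
contact_force: [0.5, 0.1, -0.8]
finger_gap: -0.1
```

```bash
python3 g2.py; python3 - <<'E'
from h import *
d=cam('wrist');save(d,'fin.png');fr=d['frame'].astype(int)
p=proj(d,[wd([x,16.5,67]) for x in (45,50,55,60,65,70)]).round(1);print(p.tolist())
f=cv2.cvtColor(d['frame'],cv2.COLOR_RGB2GRAY)
for y in(16.5,-16.5):
    print(y,[(x,int(f[tuple(proj(d,wd([x,y,60]))[0].round().astype(int)[::-1])])) for x in range(30,90,2)])
m=(fr[:,:,0]>1.8*fr[:,:,1]+20)&(fr[:,:,0]>90)&(fr[:,:,0]>2*fr[:,:,2]);yy,xx=np.nonzero(m);print('red',len(xx),xx.mean(),yy.mean(),fx(onz(d,(xx.mean(),yy.mean()),85)))
E
```

```text
t 28.35 tcp [-109.3    1.1  189.9] tz [ 0.004  0.003 -1.   ] tx [ 0.002 -1.    -0.003] Ffix [ 0.2  0.  -0.5] gap -0.0 j [-0.49  0.11  1.79  0.    1.24 -0.15]
scene 20 [(160, 345, 271, 193), (163, 345, 273, 102), (166, 345, 274, 109), (169, 345, 276, 81), (172, 345, 277, 85), (175, 345, 278, 83), (178, 345, 279, 44), (181, 345, 280, 38), (184, 345, 281, 43), (187, 345, 282, 43), (190, 345, 283, 32), (193, 344, 284, 104), (196, 344, 284, 104)]
scene -20 [(160, 360, 269, 199), (163, 360, 271, 199), (166, 360, 272, 201), (169, 360, 273, 201), (172, 360, 275, 202), (175, 360, 276, 192), (178, 360, 277, 112), (181, 360, 278, 69), (184, 360, 279, 62), (187, 359, 280, 44), (190, 359, 281, 35), (193, 359, 281, 35), (196, 359, 282, 82)]
wrist 20 [(160, 302, 224, 148), (163, 302, 224, 148), (166, 302, 223, 149), (169, 303, 222, 149), (172, 303, 221, 143), (175, 303, 220, 116), (178, 303, 219, 60), (181, 304, 218, 46), (184, 304, 216, 48), (187, 304, 214, 52), (190, 304, 212, 53), (193, 304, 210, 48), (196, 305, 208, 52)]
wrist -20 [(160, 339, 224, 127), (163, 339, 224, 127), (166, 339, 223, 130
[... 294 characters left out ...]
.7, -4.4]]
16.5 [(30, 124), (32, 104), (34, 56), (36, 71), (38, 84), (40, 81), (42, 83), (44, 83), (46, 72), (48, 71), (50, 131), (52, 146), (54, 149), (56, 152), (58, 155), (60, 149), (62, 91), (64, 80), (66, 83), (68, 80), (70, 26), (72, 29), (74, 29), (76, 29), (78, 29), (80, 28), (82, 27), (84, 31), (86, 28), (88, 32)]
-16.5 [(30, 119), (32, 108), (34, 57), (36, 70), (38, 83), (40, 81), (42, 83), (44, 82), (46, 71), (48, 72), (50, 130), (52, 152), (54, 150), (56, 151), (58, 154), (60, 152), (62, 96), (64, 81), (66, 82), (68, 81), (70, 30), (72, 29), (74, 26), (76, 28), (78, 31), (80, 32), (82, 29), (84, 26), (86, 22), (88, 26)]
red 203 321.5566502463054 8.211822660098521 [54.6  0.2 85. ]
```

```bash
python3 -c "
from h import *
st();print(r.job_done())"
```

```text
t 28.4 tcp [-109.5    1.2  189.6] tz [ 0.004  0.003 -1.   ] tx [ 0.001 -1.    -0.003] Ffix [-0.3 -0.7  0.3] gap -0.1 j [-0.49  0.11  1.79  0.    1.24 -0.15]
the job is handed in; nothing more can be done
None
```

The red brick is clamped and the job is handed in, at about 28 s on the robot's clock. I lowered the bail's crossbar behind the hooks, drew it back under the lips and let go. I then pushed the lever over centre with closed fingers and pressed it home at about 10 N; the highest reading was 10.3 N. Then I lifted clear.

**Last checks**
- **Lever:** it rests at about 187°, past level, and did not move when I let go.
- **Jaw and tab:** the hooks have moved about 10 mm towards the brick and the tab is over the keeper. That fits a bail still hooked and a jaw up against the brick. I did not take a final close-up of the crossbar or the brick.
- **Arm:** it is clear of everything, with about 0 N on the tool.

**What disagreed**
- **Fingertips:** the cameras put them about 34 mm short of the reported tool point. The first grasp closed on nothing; I opened, advanced about 20 mm and took the tab.
- **Tab thickness:** the gripper read 7.5 mm on a tab given as 10 mm.
- **Bail drag:** moving it took about 13 N, roughly twice what the given friction suggests.
- **Lowering:** while finding the height I may have set the bar lightly on the jaw top (about 5 N change at most). It went down clear of the lips, and I raised it about 2 mm before drawing it back.
- **Bystanders:** the arm met no unexpected contact, but I did not measure them again at the end.

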